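# Right the toppled reagents and pack the crate

### The arm

A 6-joint arm with a two-finger parallel gripper is mounted at the origin on the work surface. World frame = base frame: x ahead of the robot, y to its left, z up, the work surface at z = 0. Lengths are in m, angles in rad, forces in N, time in s.
With the tool pointing down it reaches from about 0.325 to 1 m from the base axis. Payload 5.1 kg.
Tool frame: the origin (TCP) lies on the centre line of the jaws, within the pads' length; the fingertips stand 8 mm ahead of it and the grasp point (between the pads) lies 11 mm behind it; z points along the fingers, y is the line along which they close (so a half turn about z gives the same grasp; the last joint's range is limited). The gripper opens to 85 mm and grips with 20 to 120 N. Pads are 22 mm wide; open, the fingers measure 114 mm over their backs; the gripper's body (76 mm by 85 mm) begins 54 mm behind the grasp point. The pads swing forward as they close: fully open they stand 13 mm farther back than shut.
Start: joints at [-0.083, 0.124, 1.65, -0, 1.367, -0.083], TCP at [0.65, -0, 0.239] pointing down, gripper open.
Joint ranges: [-2.61, 2.61], [-1.02, 2.33], [0.03, 2.71], [-1.35, 4.49], [0.32, 2.68], [-2.91, 2.91]. Speed limits (rad/s): [2.57, 2.57, 3.14, 3.14, 3.14, 3.14].

### API

Orientations are given as a 3x3 rotation matrix whose columns are the frame's x, y, z axes.
In Python, from rig import robot gives the robot as it stands. The module is installed in compiled form; this text tells all that it offers.
- The arm moves only by the tool play_rows, never from a script. Its argument "commands" is a list of rows, each a list of 4 numbers: the shift along the tool's x, y, z in cm, then the turn about the tool's z in degrees. A call has 1 to 5 rows; each row shifts and turns the commanded pose from where the row before left it, along the tool's axes as they then stand; what a row does not reach is not made up. A row lasts 1/12 s, in which the tool goes at most 41.7 mm and 7.16 degrees, less where a joint would pass 70% of its speed; a pose out of reach is approached as far as the arm can. A call is refused whole if a number of a shift passes 4.17 or a number of a turn 7.16, either way. A call with a gripper value outside its range is refused whole. "jaw" is the finger opening in cm, from 0 to 8.54, set as the call begins (left out, the last holds). The fingers move at their own pace and stop on an object; the grip force is fixed at half the most. Time passes only in rows, so rows that do not move let the fingers close. It gives the time, the measured TCP pose, the force, the opening and the grip force at its end, in the units of the state.
- robot.get_obs(): the state, without advancing time (a new reading comes with each control period).
- robot.grab_frame(name): name is "scene" or "side" or "wrist"; returns (picture, depth): 420x560x3 uint8, blue, green, red; 420x560 float32, m along the optical axis (not along the pixel's ray), 0 where there is no reading.
- robot.get_calibration(name): a dict with "mtx" (3x3 intrinsics, pixels), "k1" (the pictures are not rectified: a ray, as slopes to the right and down, at radius r is drawn at 1 + k1 r^2 times it, then the intrinsics apply), "eye" and "rotation" of the camera in the world. Camera axes: x right, y up, looking along -z (the intrinsics and any distortion apply to the point x, -y, -z); pixel columns grow to the right and rows downward; lengths in m; the calibration is good to about 2 mm. A picture is of the moment at which its call begins: read the wrist's pose just before it. get_calibration takes no time and is no camera call; for the wrist camera it gives the pose at the moment of the call.
- robot.hand_in(): hands the job in; it is judged then, once.
The state is a dict: "t": time; "qpos": joint angles; "qvel": joint speeds; "joint_torque": joint torques, N m; "eef_pos": TCP position; "ee_rot": TCP orientation; "ft_force": force on the tool from outside, world axes, zero at the start; "ft_torque": the same for the moment, N m; "finger_gap": finger opening in m; "gripper_force": force on a finger pad.
Only numpy, scipy, OpenCV 4.12 (cv2) and the standard library are available. Lean on these libraries where they do the work, as an engineer would, in place of code of your own. Each camera call takes 0.05 s, during which the arm holds its last target. There are 200 camera calls.

### The job

The white square reagent bottles have toppled over on the bench: first stand all of them upright on the bench, released and standing together, so that one can see none leaks. Only then pack those white bottles into the grey crate; the two brown bottles and the carton go in it too (these at any time), everything upright on the crate's floor, side by side. Never drop anything from a height, and leave the beaker and the dish where they are.

Things in the scene. Friction and masses are not known exactly. Their poses are not given: they have to be found in the camera images.
- crate: grey open plastic crate, fixed to the bench, 122 x 166 mm outside, walls 5 mm thick, inside 112 mm (its x) by 156 mm (its y); inner floor 15 mm above the bench (origin), rim 70 mm above it. Just room for six items standing in 2 rows (along x) of 3 (along y), about 55 mm and 51 mm apart. Origin: centre of its underside; z up.
- bottle_a: white plastic reagent bottle: square body 44 x 44 mm, 72 mm tall, round grey cap 30 mm across from 78 to 106 mm height; about 0.18 kg, nearly empty with a heavy base (centre of mass 22 mm up). Starts lying on a flat side, cap away from the robot within 45 degrees. Origin: centre of its bottom face; z runs along the bottle to the cap, x, y normal to the flat sides. May be absent (None).
- bottle_b: white plastic reagent bottle: square body 44 x 44 mm, 72 mm tall, round grey cap 30 mm across from 78 to 106 mm height; about 0.18 kg, nearly empty with a heavy base (centre of mass 22 mm up). Starts lying on a flat side, cap away from the robot within 45 degrees. Origin: centre of its bottom face; z runs along the bottle to the cap, x, y normal to the flat sides. May be absent (None).
- bottle_c: white plastic reagent bottle: square body 44 x 44 mm, 72 mm tall, round grey cap 30 mm across from 78 to 106 mm height; about 0.18 kg, nearly empty with a heavy base (centre of mass 22 mm up). Starts lying on a flat side, cap away from the robot within 45 degrees. Origin: centre of its bottom face; z runs along the bottle to the cap, x, y normal to the flat sides. May be absent (None).
- brown_a: round brown bottle, standing: body 48 mm across and 66 mm tall, shoulder to 76 mm, black cap 30 mm across from 76 to 106 mm height; about 0.2 kg. Origin: centre of its underside; z up to the cap.
- brown_b: round brown bottle, standing: body 48 mm across and 66 mm tall, shoulder to 76 mm, black cap 30 mm across from 76 to 106 mm height; about 0.2 kg. Origin: centre of its underside; z up to the cap.
- carton: cardboard carton, standing: 32 mm (its x) x 46 mm (its y) x 106 mm tall, about 0.12 kg. Origin: centre of its underside; z up.
- beaker: bystander: glass beaker, 64 mm across, 85 mm tall, at the left; leave alone. Origin: centre of its underside.
- dish: bystander: clear round dish 72 mm across, 16 mm tall, between the crate and the other things; leave alone. Origin: centre of its underside.
Not all that is in view belongs to the job. Several things have the shape of the crate; the one meant has the colours described above. What is shaped like the bottle_c but yellow is not meant.

How it is judged:
On the way:
1. all white bottles present stand upright on the bench (not in the crate) at the same time, released and at rest (angle between each of bottle_a, bottle_b, bottle_c's own z axis and vertical below 0.12 rad and linear speed of each of bottle_a, bottle_b, bottle_c below 0.03 m/s and height (world z) of bottle_a between -0.006 and 0.008 m and contact force between each of bottle_a, bottle_b, bottle_c and the fingers below 0.5 N and height (world z) of bottle_b between -0.006 and 0.008 m and height (world z) of bottle_c between -0.006 and 0.008 m), for 0.3 s.
At the end, for the whole second after the job is handed in: Every white bottle present, both brown bottles and the carton stand in the crate: origin inside its inner walls, underside within 7 mm of its floor, tilt under 0.12 rad (7 degrees), at rest (x of bottle_a in the frame of crate between -0.056 and 0.056 m and y of bottle_a in the frame of crate between -0.078 and 0.078 m and z of bottle_a in the frame of crate between 0.008 and 0.022 m and angle between each of bottle_a, bottle_b, bottle_c, brown_a, brown_b, carton's own z axis and vertical below 0.12 rad and linear speed of each of bottle_a, bottle_b, bottle_c, brown_a, brown_b, carton below 0.03 m/s and x of bottle_b in the frame of crate between -0.056 and 0.056 m and y of bottle_b in the frame of crate between -0.078 and 0.078 m and z of bottle_b in the frame of crate between 0.008 and 0.022 m and x of bottle_c in the frame of crate between -0.056 and 0.056 m and y of bottle_c in the frame of crate between -0.078 and 0.078 m and z of bottle_c in the frame of crate between 0.008 and 0.022 m and x of brown_a in the frame of crate between -0.056 and 0.056 m and y of brown_a in the frame of crate between -0.078 and 0.078 m and z of brown_a in the frame of crate between 0.008 and 0.022 m and x of brown_b in the frame of crate between -0.056 and 0.056 m and y of brown_b in the frame of crate between -0.078 and 0.078 m and z of brown_b in the frame of crate between 0.008 and 0.022 m and x of carton in the frame of crate between -0.056 and 0.056 m and y of carton in the frame of crate between -0.078 and 0.078 m and z of carton in the frame of crate between 0.008 and 0.022 m); the robot touches nothing.
It fails at once if the beaker is shoved more than 50 mm or tipped over (distance of beaker from where it was at the start of the episode above 0.05 m or angle between beaker's own z axis and vertical above 0.7 rad).
It fails at once if the dish is shoved more than 50 mm or tipped over (distance of dish from where it was at the start of the episode above 0.05 m or angle between dish's own z axis and vertical above 0.7 rad).
It fails at once if an item is dropped from a height (moving over 1.2 m/s, about a 70 mm fall, when out of the fingers) ((linear speed of bottle_a above 1.2 m/s and contact force between bottle_a and the fingers below 0.5 N) or (linear speed of bottle_b above 1.2 m/s and contact force between bottle_b and the fingers below 0.5 N) or (linear speed of bottle_c above 1.2 m/s and contact force between bottle_c and the fingers below 0.5 N) or (linear speed of brown_a above 1.2 m/s and contact force between brown_a and the fingers below 0.5 N) or (linear speed of brown_b above 1.2 m/s and contact force between brown_b and the fingers below 0.5 N) or (linear speed of carton above 1.2 m/s and contact force between carton and the fingers below 0.5 N)).
Of bottle_a, bottle_b, bottle_c only 2 to 3 are there at a start; the rules pass over those that are not, and their reading is None.
At some moment in a run one of bottle_a, bottle_b, bottle_c may be knocked a few centimetres aside while the robot is not near it.
It also fails if it takes over 210 s, if anything falls off the work surface, if the arm or the gripper's body presses on something with over 40 N, if the wrist force passes 120 N, or if a joint passes its speed limit or range.

## Working session

There is one attempt and no reset: what is moved stays moved. The work goes in short steps, Python scripts to look and compute and a tool call to move; the robot and the scene stay as the last step left them, time stands still between calls to the robot, and variables do not carry over. Pictures are saved under pics/ and viewed, at most 14 in all, crops included, and the job is handed in when it is done.

Besides the shell and the picture viewer there is one more tool, called after "Emit:" as a command line: name --pt "numbers of a row" for each row, then --argument value for the rest. play_rows: Moves the arm, as the interface text tells. Its arguments: {"type":"object","properties":{"commands":{"type":"array"},"jaw":{"type":"number"}},"required":["commands"]}

```bash
mkdir -p pics; ls; python3 - <<'E'
from rig import robot
import cv2,numpy as np
o=robot.get_obs();print(o['t'],o['eef_pos'],o['ee_rot'].tolist() if hasattr(o['ee_rot'],'tolist') else o['ee_rot'],o['finger_gap'])
for n in ("scene","side","wrist"):
    c=robot.get_calibration(n);print(n,np.round(c['mtx'],1).tolist(),c['k1'],np.round(c['eye'],3),np.round(c['rotation'],3).tolist())
    p,d=robot.grab_frame(n);cv2.imwrite(f'pics/{n}0.png',p);np.save(f'pics/{n}0.npy',d)
E
```

```text
pics
0.0 [6.49391042e-01 3.63859589e-06 2.38034424e-01] [[2.326860210979068e-05, 0.9999977865891587, -0.0021038715158639473], [0.9999999833378838, -2.2887622786084967e-05, 0.00018110877628765777], [0.00018106022280187857, -0.002103875694957049, -0.9999977704596423]] 0.08571212060684964
scene [[540.0, 0.0, 282.6], [0.0, 540.0, 213.0], [0.0, 0.0, 1.0]] -0.1486222420376469 [ 1.633 -0.496  1.255] [[0.381, -0.642, 0.665], [0.924, 0.274, -0.265], [-0.012, 0.716, 0.698]]
side [[534.0, 0.0, 281.1], [0.0, 534.0, 211.5], [0.0, 0.0, 1.0]] -0.12552706120717738 [-0.281  1.272  0.986] [[-0.86, 0.251, -0.444], [-0.51, -0.458, 0.729], [-0.02, 0.853, 0.522]]
wrist [[351.0, 0.0, 273.9], [0.0, 351.0, 212.0], [0.0, 0.0, 1.0]] -0.0130789309872179 [0.65  0.072 0.373] [[1.0, -0.001, 0.002], [-0.0, 0.959, 0.285], [-0.003, -0.285, 0.959]]
```

View pics/scene0.png

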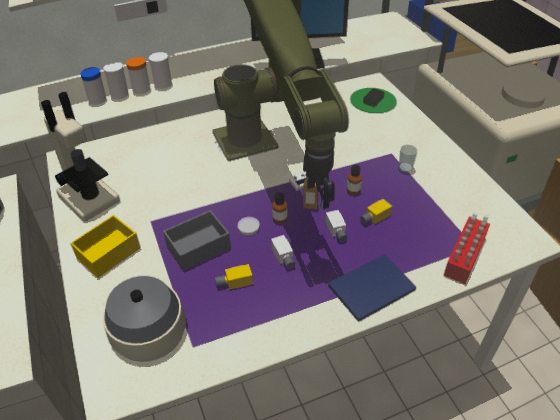

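View pics/side0.png

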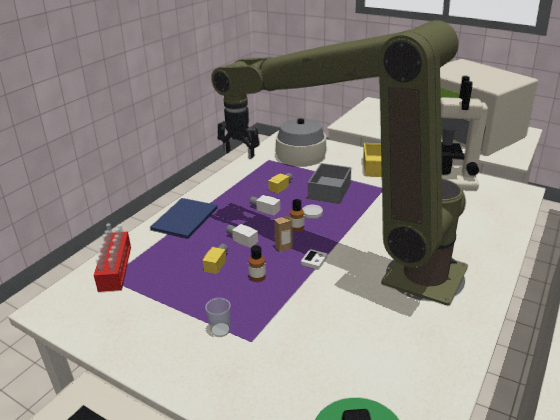

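View pics/wrist0.png

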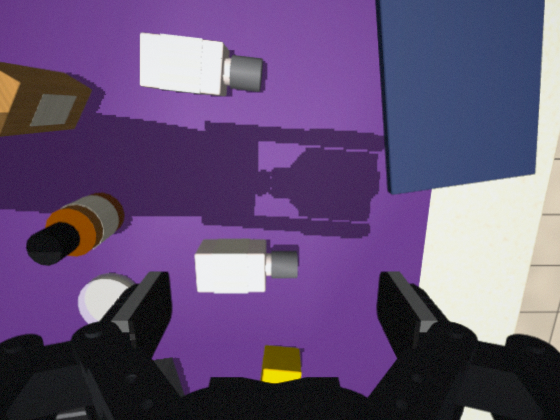

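```bash
cat > cam.py <<'E'
import cv2,numpy as np
from rig import robot
def rays(uv,c):
    n=cv2.undistortPoints(np.float64(uv).reshape(-1,1,2),c['mtx'],np.array([c['k1'],0,0,0.]),None,None,None).reshape(-1,2)
    d=np.c_[n[:,0],-n[:,1],-np.ones(len(n))]
    return np.array(c['eye']),d@np.array(c['rotation']).T      # unit optical depth
def plane(uv,c,z):
    e,d=rays(uv,c);return e+d*((z-e[2])/d[:,2])[:,None]
def cloud(depth,c):
    h,w=depth.shape;u,v=np.meshgrid(np.arange(w),np.arange(h))
    e,d=rays(np.stack([u,v],-1).reshape(-1,2),c)
    P=(e+d*depth.reshape(-1,1)).reshape(h,w,3);P[depth==0]=np.nan;return P
def tri(uv1,c1,uv2,c2):
    e1,d1=rays([uv1],c1);e2,d2=rays([uv2],c2);d1,d2=d1[0],d2[0]
    s=np.linalg.lstsq(np.c_[d1,-d2],e2-e1,rcond=None)[0]
    a,b=e1+s[0]*d1,e2+s[1]*d2;return (a+b)/2,np.linalg.norm(a-b)
def grab(n,tag):
    c=robot.get_calibration(n);p,d=robot.grab_frame(n)
    cv2.imwrite(f'pics/{n}_{tag}.png',p);return p,d,c
E
python3 - <<'E'
from cam import *
B={}
for n in ("scene","side","wrist"):
    p=cv2.imread(f'pics/{n}0.png');d=np.load(f'pics/{n}0.npy');c=robot.get_calibration(n)
    P=cloud(d,c);hsv=cv2.cvtColor(p,cv2.COLOR_BGR2HSV)
    print(n)
    m=(P[...,2]>.012)&(P[...,2]<.125)&(P[...,0]>.33)&(P[...,0]<.95)&(abs(P[...,1])<.55)
    k,l,s,ce=cv2.connectedComponentsWithStats(m.astype(np.uint8))
    for i in range(1,k):
        if s[i,4]<60: continue
        q=P[l==i];f=hsv[l==i]
        print(s[i].tolist(),'med',np.round(np.median(q,0),3),'min',np.round(np.percentile(q,2,0),3),'max',np.round(np.percentile(q,98,0),3),'hsv',np.median(f,0))
E
```

```text
scene
[399, 144, 19, 27, 401] med [0.405 0.48  0.062] min [0.363 0.453 0.015] max [0.427 0.516 0.089] hsv [ 50.  16. 141.]
[347, 165, 15, 29, 337] med [0.445 0.241 0.065] min [0.42  0.224 0.014] max [0.458 0.266 0.108] hsv [14. 36. 91.]
[293, 178, 25, 30, 367] med [0.449 0.074 0.051] min [0.333 0.053 0.014] max [0.466 0.097 0.107] hsv [15. 73. 82.]
[272, 192, 15, 31, 360] med [ 0.472 -0.044  0.067] min [ 0.447 -0.062  0.015] max [ 0.484 -0.021  0.111] hsv [16.5 34.  89. ]
[360, 199, 32, 25, 437] med [0.587 0.248 0.039] min [0.554 0.198 0.014] max [0.604 0.301 0.05 ] hsv [ 26. 174. 113.]
[163, 210, 68, 59, 2298] med [ 0.459 -0.32   0.037] min [ 0.404 -0.407  0.013] max [ 0.549 -0.236  0.073] hsv [120.   7.  59.]
[325, 210, 23, 31, 439] med [0.588 0.103 0.042] min [0.533 0.086 0.015] max [0.637 0.131 0.051] hsv [ 75.  10. 159.]
[444, 212, 46, 71, 1571] med [0.862 0.399 0.065] min [0.768 0.325 0.015] max [0.924 0.516 0.108] hsv [  2. 136. 146.]
[237, 216, 23, 18, 282] med [ 0.459 -0.147  0.018] min [ 0.422 -0.179  0.013] max [ 0.492 -0.114  0.024] hsv [ 45.   3. 180.]
[118, 221, 22, 35,
[... 2612 characters left out ...]
0.446 -0.057  0.017] max [ 0.483 -0.016  0.108] hsv [ 21. 107.  81.]
[195, 241, 102, 52, 4277] med [ 0.612 -0.085  0.044] min [ 0.57  -0.112  0.016] max [ 0.669 -0.069  0.046] hsv [100.   3. 239.]
[78, 276, 52, 48, 1479] med [ 0.447 -0.135  0.017] min [ 0.424 -0.166  0.014] max [ 0.478 -0.113  0.018] hsv [ 30.   6. 219.]
[260, 350, 41, 33, 1148] med [ 0.655 -0.214  0.038] min [ 0.635 -0.229  0.013] max [ 0.678 -0.21   0.046] hsv [ 25. 255. 101.]
[158, 363, 23, 32, 242] med [ 0.521 -0.238  0.019] min [ 0.508 -0.272  0.012] max [ 0.528 -0.23   0.03 ] hsv [110.  17.  44.]
[56, 407, 32, 13, 292] med [ 0.419 -0.251  0.069] min [ 0.407 -0.3    0.029] max [ 0.44  -0.246  0.072] hsv [113.  11.  63.]
```

```bash
python3 - <<'E'
from cam import *
p=cv2.imread('pics/scene0.png');cv2.imwrite('pics/crop1.png',cv2.resize(p[165:305,60:410],None,fx=2.2,fy=2.2,interpolation=cv2.INTER_CUBIC))
c=robot.get_calibration('wrist');p=cv2.imread('pics/wrist0.png');P=cloud(np.load('pics/wrist0.npy'),c);hsv=cv2.cvtColor(p,cv2.COLOR_BGR2HSV)
for y0 in (.108,-.09):
    near=(abs(P[...,1]-y0)<.045)&(P[...,0]>.52)&(P[...,0]<.69)
    top=near&(P[...,2]>.040)&(hsv[...,2]>190)&(hsv[...,1]<40)
    r=cv2.minAreaRect(P[top][:,:2].astype(np.float32)*1000)
    cap=near&(P[...,2]>.015)&(hsv[...,2]<140)&(P[...,0]>r[0][0]/1000+.03)
    q=P[cap];body=np.array(r[0]);h=q[q[:,2]>np.percentile(q[:,2],70)]
    cc=np.array([(q[:,0].min()+q[:,0].max())/2,np.median(h[:,1])])*1000
    print('body',np.round(r[0]),np.round(r[1]),round(r[2],1),'topz',np.median(P[top][:,2]).round(4),'cap',cc.round(1),'capx',q[:,0].min().round(3),q[:,0].max().round(3),'capz',q[:,2].max().round(4),'yaw',np.degrees(np.arctan2(*(cc-body)[::-1])).round(1))
for n in ('scene','side'):
    c2=robot.get_calibration(n);Q=cloud(np.load(f'pics/{n}0.npy'),c2)
    m=(Q[...,2]>.064)&(Q[...,2]<.078)&(abs(Q[...,0]-.475)<.12)&(abs(Q[...,1]+.32)<.12)
    r=cv2.minAreaRect(Q[m][:,:2].astype(np.float32)*1000);print(n,'crate rim',np.round(r[0],1),np.round(r[1],1),round(r[2],1),np.median(Q[m][:,2]))
    for nm,x,y in(('brA',.433,.245),('brB',.465,-.04)):
        m=(Q[...,2]>.1)&(Q[...,2]<.115)&(abs(Q[...,0]-x)<.04)&(abs(Q[...,1]-y)<.04);q=Q[m];print(nm,len(q),q.mean(0).round(4))
    m=(Q[...,2]>.1)&(Q[...,2]<.112)&(abs(Q[...,0]-.452)<.04)&(abs(Q[...,1]-.08)<.04)
    if m.sum()>8:
        r=cv2.minAreaRect(Q[m][:,:2].astype(np.float32)*1000);print('carton',r)
E
```

```text
body [567. 109.] [45. 71.] 83.5 topz 0.0447 cap [617.4 101.7] capx 0.597 0.637 capz 0.0451 yaw -8.1
body [603. -92.] [45. 71.] 89.6 topz 0.0447 cap [653.2 -91.4] capx 0.633 0.673 capz 0.0423 yaw 0.7
scene crate rim [ 474.8 -320.6] [132.8 168.2] 11.7 0.06926203235337969
brA 46 [0.4332 0.2487 0.1054]
brB 61 [ 0.4607 -0.039   0.1067]
carton ((440.90985107421875, 78.43975830078125), (46.61480712890625, 30.367572784423828), 47.592193603515625)
side crate rim [ 474.5 -321.1] [121.4 184. ] 10.8 0.06884552666305771
brA 66 [0.4289 0.2498 0.1047]
brB 45 [ 0.4557 -0.0378  0.1051]
carton ((437.416015625, 81.18023681640625), (48.764713287353516, 39.10655975341797), 52.264774322509766)
```

View pics/crop1.png

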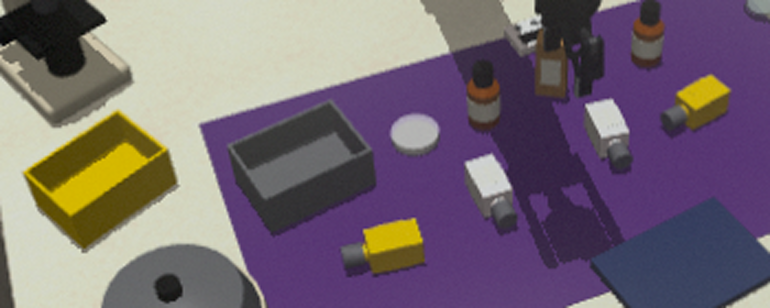

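Emit:
play_rows --pt "0 0 0 7" --pt "0 0 0 7" --pt "0 0 0 7" --pt "0 0 0 7" --pt "0 0 0 7"

```text
t: 0.57
eef_pos: [0.6497, -0.0, 0.2388]
ee_rot: [[0.579, 0.816, -0.001], [0.816, -0.579, 0.0], [-0.0, -0.001, -1.0]]
ft_force: [-0.5, 0.6, 0.3]
finger_gap: 0.0852
gripper_force: 0.0
```

Emit:
play_rows --pt "0 0 0 7" --pt "0 0 0 7" --pt "0 0 0 7" --pt "0 0 0 7" --pt "0 0 0 7"

```text
t: 0.98
eef_pos: [0.6497, -0.0, 0.2388]
ee_rot: [[0.942, 0.336, -0.001], [0.336, -0.942, 0.0], [-0.001, -0.0, -1.0]]
ft_force: [0.9, 1.0, 0.4]
finger_gap: 0.0855
gripper_force: 0.0
```

Emit:
play_rows --pt "0 0 0 7" --pt "0 0 0 7" --pt "0 0 0 6" --pt "0.9 3.5 1.5 0" --pt "0.9 3.5 1.5 0"

```text
t: 1.4
eef_pos: [0.6688, -0.0693, 0.2104]
ee_rot: [[1.0, 0.003, 0.003], [0.003, -1.0, -0.0], [0.003, 0.0, -1.0]]
ft_force: [0.9, -0.4, -0.6]
finger_gap: 0.0854
gripper_force: 0.0
```

Emit:
play_rows --pt "0 2.2 3 0" --pt "0 0 3 0" --pt "0 0 3 0" --pt "0 0 1.8 0" --pt "0 0 0 0"

```text
t: 1.82
eef_pos: [0.6639, -0.0915, 0.0945]
ee_rot: [[1.0, -0.001, -0.011], [-0.001, -1.0, 0.002], [-0.011, -0.002, -1.0]]
ft_force: [-1.2, 0.5, -0.7]
finger_gap: 0.0852
gripper_force: 0.0
```

Emit:
play_rows --pt "0 0 2.5 0" --pt "0 0 2.5 0" --pt "0 0 2 0" --pt "0 0 1 0" --pt "0 0 0 0"

```text
t: 2.23
eef_pos: [0.6666, -0.0916, 0.0193]
ee_rot: [[1.0, 0.0, -0.004], [0.0, -1.0, 0.001], [-0.004, -0.001, -1.0]]
ft_force: [-0.4, 0.5, -0.6]
finger_gap: 0.0854
gripper_force: 0.0
```

```bash
python3 - <<'E'
from cam import *
p,d,c=grab('wrist','a');P=cloud(d,c);print(robot.get_obs()['eef_pos'])
m=(P[...,2]>.015)&(P[...,2]<.06)&(P[...,0]<.69)&(abs(P[...,1]+.092)<.03)
q=P[m];print(q.min(0),q.max(0))
E
```

```text
[ 0.66775933 -0.09186096  0.02116045]
[ 0.63655503 -0.11387855  0.01501348] [ 0.67468985 -0.06984271  0.04560806]
```

View pics/wrist_a.png

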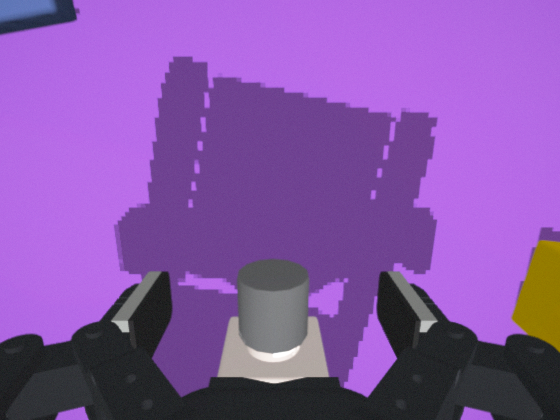

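Emit:
play_rows --pt "0 0 0 0" --pt "0 0 0 0" --pt "0 0 0 0" --pt "0 0 0 0" --pt "0 0 0 0" --jaw 2.9

```text
t: 2.7
eef_pos: [0.6687, -0.0921, 0.0225]
ee_rot: [[1.0, -0.0, 0.002], [-0.0, -1.0, -0.0], [0.002, 0.0, -1.0]]
ft_force: [-0.6, 0.2, 3.8]
finger_gap: 0.0295
gripper_force: 12.4
```

Emit:
play_rows --pt "0 0 0 0" --pt "0 0 0 0" --pt "0 0 0 0"

```text
t: 2.95
eef_pos: [0.6688, -0.0921, 0.0224]
ee_rot: [[1.0, -0.0, 0.002], [-0.0, -1.0, -0.0], [0.002, 0.0, -1.0]]
ft_force: [-0.3, -0.2, 4.9]
finger_gap: 0.0293
gripper_force: 14.1
```

Emit:
play_rows --pt "-0.4 0 -1.25 0" --pt "-0.5 0 -1.25 0" --pt "-0.7 0 -1.1 0" --pt "-0.8 0 -1.1 0" --pt "0 0 0 0"

```text
t: 3.37
eef_pos: [0.6435, -0.0922, 0.0702]
ee_rot: [[1.0, -0.0, 0.001], [-0.0, -1.0, -0.001], [0.001, 0.001, -1.0]]
ft_force: [0.6, 0.0, -0.7]
finger_gap: 0.0295
gripper_force: 14.2
```

```bash
python3 - <<'E'
from cam import *
p,d,c=grab('side','b');P=cloud(d,c);o=robot.get_obs();print(o['ft_force'],o['finger_gap'])
cv2.imwrite('pics/b.png',cv2.resize(p[130:260,190:370],None,fx=4,fy=4,interpolation=cv2.INTER_CUBIC))
E
```

```text
[1.94518644 0.29641704 1.67494008] 0.029108816597757804
```

View pics/b.png

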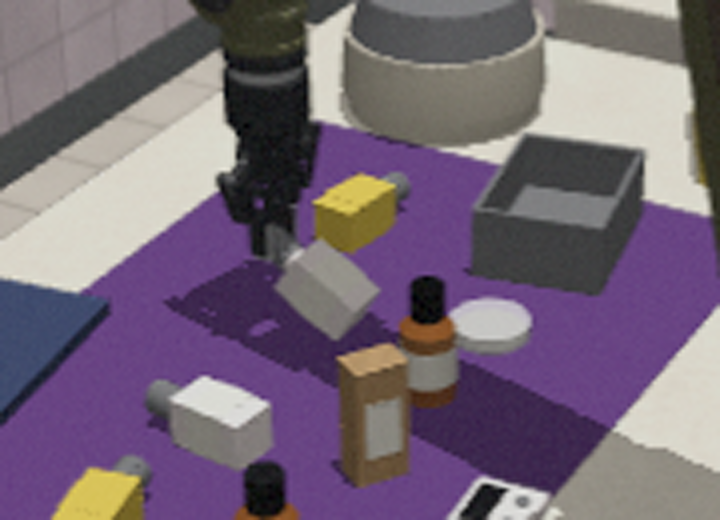

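Emit:
play_rows --pt "-1 0 -0.9 0" --pt "-1 0 -0.8 0" --pt "-1.2 0 -0.6 0" --pt "-1.2 0 -0.5 0" --pt "0 0 0 0"

```text
t: 3.83
eef_pos: [0.5988, -0.0919, 0.0963]
ee_rot: [[1.0, -0.0, -0.001], [-0.0, -1.0, 0.0], [-0.001, -0.0, -1.0]]
ft_force: [0.1, -1.2, -1.3]
finger_gap: 0.029
gripper_force: 13.4
```

Emit:
play_rows --pt "-1.3 0 -0.3 0" --pt "-1.3 0 -0.2 0" --pt "-1.3 0 0 0" --pt "-1.2 0 0.1 0" --pt "0 0 0 0"

```text
t: 4.25
eef_pos: [0.5482, -0.092, 0.1002]
ee_rot: [[1.0, -0.0, -0.001], [-0.0, -1.0, 0.0], [-0.001, -0.0, -1.0]]
ft_force: [0.6, 0.8, 1.1]
finger_gap: 0.029
gripper_force: 13.7
```

```bash
python3 - <<'E'
from cam import *
p,d,c=grab('side','c');P=cloud(d,c);o=robot.get_obs();print(o['eef_pos'],o['ft_force'],o['finger_gap'])
cv2.imwrite('pics/c.png',cv2.resize(p[130:260,190:370],None,fx=4,fy=4,interpolation=cv2.INTER_CUBIC))
E
```

```text
[ 0.54902886 -0.09204928  0.10030346] [-0.59318871 -0.42911935  1.61408537] 0.029234342003428893
```

View pics/c.png

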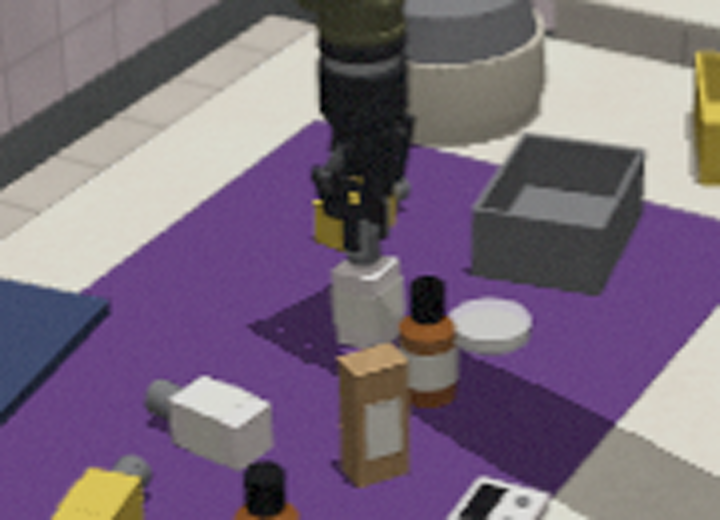

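Emit:
play_rows --pt "0 0 0 0" --pt "0 0 0 0" --pt "0 0 0 0" --pt "0 0 0 0" --jaw 3.4

```text
t: 4.63
eef_pos: [0.5493, -0.092, 0.0999]
ee_rot: [[1.0, 0.0, -0.001], [0.0, -1.0, 0.0], [-0.001, -0.0, -1.0]]
ft_force: [-0.4, -0.6, 0.1]
finger_gap: 0.0339
gripper_force: 0.0
```

Emit:
play_rows --pt "0 0 0 0" --pt "0 0 0 0" --pt "0 0 -1 0" --pt "0 0 -2.5 0" --pt "0 0 -3 0" --jaw 5.5

```text
t: 5.05
eef_pos: [0.5474, -0.0916, 0.1642]
ee_rot: [[1.0, 0.0, -0.005], [0.0, -1.0, 0.001], [-0.005, -0.001, -1.0]]
ft_force: [0.7, 0.5, -0.3]
finger_gap: 0.055
gripper_force: 0.0
```

Emit:
play_rows --pt "1 -3.5 -1 0" --pt "1.5 -4 0 0" --pt "2 -4 0 0" --pt "2 -4 0 0" --pt "1 -3 0 0" --jaw 8.5

```text
t: 5.47
eef_pos: [0.6224, 0.0891, 0.1768]
ee_rot: [[1.0, 0.001, 0.002], [0.001, -1.0, 0.001], [0.002, -0.001, -1.0]]
ft_force: [0.1, -0.0, -0.1]
finger_gap: 0.0849
gripper_force: 0.0
```

Emit:
play_rows --pt "0 0 0 7" --pt "0 0 0 0" --pt "0 0 0 0"

```text
t: 5.72
eef_pos: [0.6209, 0.0867, 0.1758]
ee_rot: [[0.993, -0.119, 0.0], [-0.119, -0.993, -0.0], [0.0, 0.0, -1.0]]
ft_force: [0.3, 0.2, 0.2]
finger_gap: 0.0851
gripper_force: 0.0
```

```bash
cat > white.py <<'E'
from cam import *
def report(n,tag):
    p,d,c=grab(n,tag);P=cloud(d,c);hsv=cv2.cvtColor(p,cv2.COLOR_BGR2HSV)
    m=(P[...,2]>.02)&(P[...,2]<.09)&(hsv[...,1]<45)&(hsv[...,2]>110)&(P[...,0]>.42)&(P[...,0]<.75)&(P[...,1]>-.2)&(P[...,1]<.2)
    k,l,s,ce=cv2.connectedComponentsWithStats(m.astype(np.uint8))
    for i in range(1,k):
        if s[i,4]<80: continue
        q=P[l==i];t=q[q[:,2]>np.percentile(q[:,2],95)-.005];r=cv2.minAreaRect(t[:,:2].astype(np.float32)*1000)
        print(n,s[i].tolist(),'ztop',np.percentile(q[:,2],95).round(4),'rect',np.round(r[0],1),np.round(r[1],1),round(r[2],1),'min',q.min(0).round(3),'max',q.max(0).round(3))
E
python3 -c "
from white import *
print(robot.get_obs()['eef_pos'],robot.get_obs()['t'])
for n in ('scene','side','wrist'): report(n,'d')"
```

```text
[0.62092778 0.08672533 0.17580063] 5.7167
scene [326, 210, 20, 21, 234] ztop 0.0512 rect [569.9 109.6] [43.1 70.4] 78.0 min [0.532 0.087 0.029] max [0.613 0.135 0.054]
scene [265, 222, 18, 11, 88] ztop 0.0773 rect [546.  -92.4] [42.7 41.2] 86.2 min [ 0.52  -0.113  0.062] max [ 0.568 -0.07   0.079]
side [274, 195, 18, 21, 275] ztop 0.0735 rect [542.8 -88.7] [48.3 46.2] 83.8 min [ 0.517 -0.119  0.021] max [ 0.568 -0.06   0.082]
side [291, 217, 13, 11, 90] ztop 0.0517 rect [446.  -20.7] [39.6 17.6] 32.0 min [ 0.428 -0.044  0.02 ] max [ 0.467 -0.011  0.055]
side [228, 224, 29, 19, 327] ztop 0.0464 rect [565.5 112.3] [50.1 76.8] 84.7 min [0.526 0.085 0.02 ] max [0.632 0.141 0.049]
side [282, 230, 8, 15, 95] ztop 0.0719 rect [424.5  87.2] [26.6  7.1] 65.2 min [0.42  0.07  0.023] max [0.436 0.104 0.077]
wrist [226, 189, 54, 117, 5184] ztop 0.0455 rect [568.1 109.2] [43.9 72.1] 83.3 min [0.53  0.084 0.02 ] max [0.633 0.134 0.047]
wrist [455, 229, 94, 81, 4798] ztop 0.0732 rect [545.4 -91.8] [44.7 45.2] 0.5 min [ 0.522 -0.115  0.02 ] max [ 0.568 -0.069  0.09 ]
wrist [142, 240, 14, 24, 104] ztop 0.0374 rect [588.4 197.3] [20.6  5.1] 0.5 min [0.576 0.195 0.027] max [0.599 0.2   0.039]
wrist [297, 357, 28, 21, 384] ztop 0.0482 rect [456.7  75.6] [16.9  1.8] 57.7 min [0.446 0.058 0.025] max [0.462 0.083 0.053]
```

Emit:
play_rows --pt "0.9 -1.6 2 0" --pt "0 0 3.5 0" --pt "0 0 3.5 0" --pt "0 0 3 0" --pt "0 0 0 0"

```text
t: 6.28
eef_pos: [0.6262, 0.0998, 0.0477]
ee_rot: [[0.992, -0.122, -0.013], [-0.122, -0.992, -0.001], [-0.013, 0.003, -1.0]]
ft_force: [-0.4, -0.1, -1.1]
finger_gap: 0.0852
gripper_force: 0.0
```

Emit:
play_rows --pt "0 0 1.8 0" --pt "0 0 1.5 0" --pt "0 0 0 0" --pt "0 0 0 0"

```text
t: 6.62
eef_pos: [0.6316, 0.1009, 0.0225]
ee_rot: [[0.993, -0.122, -0.001], [-0.122, -0.993, -0.0], [-0.001, 0.0, -1.0]]
ft_force: [0.5, -0.3, -0.1]
finger_gap: 0.0851
gripper_force: 0.0
```

Emit:
play_rows --pt "0 0 0 0" --pt "0 0 0 0" --pt "0 0 0 0" --pt "0 0 0 0" --pt "0 0 0 0" --jaw 2.9

```text
t: 7.03
eef_pos: [0.6323, 0.1014, 0.0231]
ee_rot: [[0.993, -0.122, 0.001], [-0.122, -0.993, 0.0], [0.001, -0.0, -1.0]]
ft_force: [-1.5, 0.7, 2.6]
finger_gap: 0.0294
gripper_force: 12.5
```

Emit:
play_rows --pt "0 0 0 0" --pt "0 0 0 0" --pt "0 0 0 0"

```text
t: 7.28
eef_pos: [0.6323, 0.1014, 0.0231]
ee_rot: [[0.993, -0.122, 0.001], [-0.122, -0.993, 0.0], [0.001, -0.0, -1.0]]
ft_force: [-0.3, -0.1, 4.0]
finger_gap: 0.0295
gripper_force: 13.7
```

Same arc as for the first bottle.

Emit:
play_rows --pt "-0.4 0 -1.25 0" --pt "-0.5 0 -1.25 0" --pt "-0.7 0 -1.1 0" --pt "-0.8 0 -1.1 0" --pt "0 0 0 0"

```text
t: 7.7
eef_pos: [0.6076, 0.1045, 0.0713]
ee_rot: [[0.993, -0.121, 0.002], [-0.121, -0.993, 0.0], [0.002, -0.0, -1.0]]
ft_force: [0.7, -0.4, -0.8]
finger_gap: 0.0292
gripper_force: 13.8
```

Emit:
play_rows --pt "-1 0 -0.9 0" --pt "-1 0 -0.8 0" --pt "-1.2 0 -0.6 0" --pt "-1.2 0 -0.5 0" --pt "0 0 0 0"

```text
t: 8.12
eef_pos: [0.5632, 0.1098, 0.0977]
ee_rot: [[0.993, -0.121, -0.0], [-0.121, -0.993, -0.0], [-0.0, 0.0, -1.0]]
ft_force: [1.4, 1.1, -0.5]
finger_gap: 0.0294
gripper_force: 12.9
```

Emit:
play_rows --pt "-1.3 0 -0.3 0" --pt "-1.3 0 -0.2 0" --pt "-1.3 0 0 0" --pt "-1.2 0 0.1 0" --pt "0 0 0 0"

```text
t: 8.53
eef_pos: [0.5128, 0.116, 0.1013]
ee_rot: [[0.993, -0.121, -0.001], [-0.121, -0.993, 0.0], [-0.001, -0.0, -1.0]]
ft_force: [1.3, 0.0, 1.7]
finger_gap: 0.0292
gripper_force: 13.0
```

```bash
python3 -c "
from white import *
print(robot.get_obs()['eef_pos'],robot.get_obs()['ft_force'])
for n in ('scene','side'): report(n,'e')"
```

```text
[0.51278857 0.11599075 0.10131195] [1.26519304 0.04668174 1.72911938]
scene [265, 222, 18, 11, 88] ztop 0.0764 rect [547. -92.] [43.9 42. ] 87.2 min [ 0.524 -0.114  0.064] max [ 0.567 -0.07   0.079]
side [274, 195, 18, 20, 278] ztop 0.0746 rect [540.3 -87.3] [45.1 48.7] 85.4 min [ 0.518 -0.118  0.02 ] max [ 0.57  -0.063  0.08 ]
side [291, 217, 13, 10, 87] ztop 0.0504 rect [446.2 -22.1] [39.8 15. ] 35.8 min [ 0.43  -0.045  0.021] max [ 0.467 -0.008  0.054]
side [248, 225, 20, 22, 324] ztop 0.0757 rect [506.3 125.1] [51.2 36.5] 37.0 min [0.484 0.093 0.02 ] max [0.539 0.144 0.079]
side [282, 230, 8, 15, 96] ztop 0.0727 rect [425.3  88.7] [28.4  7.9] 85.4 min [0.42  0.075 0.024] max [0.437 0.106 0.077]
```

Emit:
play_rows --pt "0 0 0 0" --pt "0 0 0 0" --pt "0 0 0 0" --pt "0 0 0 0" --jaw 3.4

```text
t: 8.97
eef_pos: [0.5139, 0.1157, 0.101]
ee_rot: [[0.993, -0.122, -0.0], [-0.122, -0.993, -0.0], [-0.0, 0.0, -1.0]]
ft_force: [-0.4, -0.0, 0.5]
finger_gap: 0.0341
gripper_force: 0.0
```

Emit:
play_rows --pt "0 0 0 0" --pt "0 0 0 0" --pt "0 0 -1 0" --pt "0 0 -2.5 0" --pt "0 0 -3 0" --jaw 5.5

```text
t: 9.38
eef_pos: [0.512, 0.1156, 0.1653]
ee_rot: [[0.993, -0.122, -0.005], [-0.122, -0.993, -0.001], [-0.005, 0.001, -1.0]]
ft_force: [0.1, -0.5, -0.0]
finger_gap: 0.0551
gripper_force: 0.0
```

Emit:
play_rows --pt "-1.5 0 -3 -7" --pt "-1.5 0 -3 0" --pt "-1.5 0 -3 0" --pt "-1.5 0 -3 0" --pt "-1.5 0 -2 0"

```text
t: 9.8
eef_pos: [0.4386, 0.1177, 0.3108]
ee_rot: [[1.0, 0.0, 0.005], [0.0, -1.0, 0.001], [0.005, -0.001, -1.0]]
ft_force: [0.2, 0.1, 0.5]
finger_gap: 0.0553
gripper_force: 0.0
```

Emit:
play_rows --pt "0 1.5 0 0" --pt "0 1.5 0 0" --pt "0 0 0 0" --pt "0 0 0 0" --pt "0 0 0 0"

```text
t: 10.22
eef_pos: [0.4387, 0.0879, 0.3065]
ee_rot: [[1.0, -0.0, -0.0], [-0.0, -1.0, 0.0], [-0.0, -0.0, -1.0]]
ft_force: [0.1, 1.0, -0.2]
finger_gap: 0.055
gripper_force: 0.0
```

```bash
python3 - <<'E'
from white import *
o=robot.get_obs();print(o['eef_pos'],o['t'])
for n in ('scene','side','wrist'): report(n,'f')
E
```

```text
[0.43866473 0.08785422 0.30648045] 10.2167
scene [265, 222, 18, 11, 87] ztop 0.0769 rect [547.7 -91.9] [42.8 44.1] 88.8 min [ 0.519 -0.113  0.063] max [ 0.57  -0.07   0.079]
side [274, 195, 18, 21, 280] ztop 0.0737 rect [542.6 -89.2] [45.8 51.5] 1.2 min [ 0.519 -0.115  0.02 ] max [ 0.571 -0.061  0.08 ]
side [291, 217, 13, 11, 91] ztop 0.0503 rect [445.8 -23.6] [40.9 15. ] 44.1 min [ 0.432 -0.043  0.02 ] max [ 0.466 -0.012  0.053]
side [249, 226, 19, 21, 309] ztop 0.0736 rect [504.1 124. ] [54.6 39.7] 43.1 min [0.481 0.095 0.021] max [0.537 0.146 0.078]
side [282, 230, 8, 15, 95] ztop 0.0717 rect [427.6  91. ] [26.6 11.9] 62.1 min [0.42  0.073 0.024] max [0.436 0.106 0.078]
wrist [424, 49, 58, 49, 1182] ztop 0.0738 rect [544.5 -92.4] [43.8 44.4] 89.1 min [ 0.522 -0.115  0.043] max [ 0.567 -0.07   0.089]
wrist [224, 84, 47, 49, 1076] ztop 0.0737 rect [510.  115.2] [43.1 43.5] 82.7 min [0.485 0.091 0.027] max [0.534 0.138 0.075]
```

View pics/wrist_f.png

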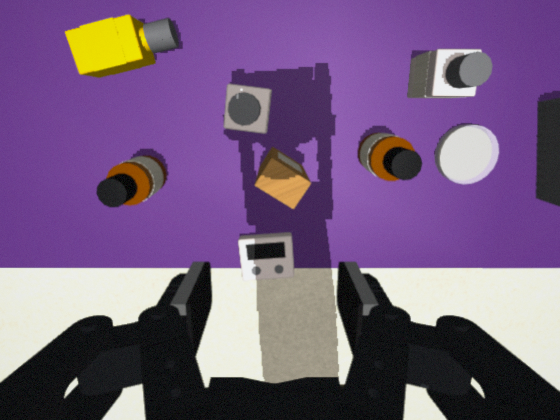

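Emit:
play_rows --pt "0 3.8 0 0" --pt "0 4 0 0" --pt "0 4 0 0" --pt "0 4 0 0" --pt "0 4 0 0"

```text
t: 10.78
eef_pos: [0.4386, -0.1116, 0.3063]
ee_rot: [[1.0, 0.001, 0.0], [0.001, -1.0, 0.0], [0.0, -0.0, -1.0]]
ft_force: [1.0, -0.1, 0.3]
finger_gap: 0.055
gripper_force: 0.0
```

Emit:
play_rows --pt "0 4 0 0" --pt "0 4 0 0" --pt "0 4 0 0" --pt "0 0 0 0" --pt "0 0 0 0"

```text
t: 11.2
eef_pos: [0.4386, -0.2318, 0.3056]
ee_rot: [[1.0, -0.003, -0.001], [-0.003, -1.0, 0.001], [-0.001, -0.001, -1.0]]
ft_force: [0.2, 0.9, -1.0]
finger_gap: 0.055
gripper_force: 0.0
```

```bash
cat > meas.py <<'E'
from cam import *
def tops(tag,lo=.1,hi=.115,y=(-.2,.3)):
    p,d,c=grab('wrist',tag);P=cloud(d,c)
    m=(P[...,2]>lo)&(P[...,2]<hi)&(P[...,0]>.35)&(P[...,0]<.62)&(P[...,1]>y[0])&(P[...,1]<y[1])
    k,l,s,ce=cv2.connectedComponentsWithStats(m.astype(np.uint8))
    for i in range(1,k):
        if s[i,4]<60: continue
        q=P[l==i];r=cv2.minAreaRect(q[:,:2].astype(np.float32)*1000)
        print(s[i].tolist(),'z',np.median(q[:,2]).round(4),'mean',q.mean(0).round(4),'rect',np.round(r[0],1),np.round(r[1],1),round(r[2],1))
    return p,P
E
python3 - <<'E'
from meas import *
print(robot.get_obs()['eef_pos'])
p,P=tops('g')
m=(P[...,2]>.06)&(P[...,2]<.08)&(abs(P[...,0]-.475)<.12)&(abs(P[...,1]+.32)<.12)
q=P[m];r=cv2.minAreaRect(q[:,:2].astype(np.float32)*1000);print('rim',r,np.median(q[:,2]),m.sum())
# inner floor
f=(P[...,2]>.010)&(P[...,2]<.020)&(abs(P[...,0]-.475)<.06)&(abs(P[...,1]+.32)<.08);print('floor',np.median(P[f][:,2]),cv2.minAreaRect(P[f][:,:2].astype(np.float32)*1000))
# two-view check of the rim centre
from math import *
E
```

```text
[ 0.43855696 -0.2318277   0.30558949]
[100, 51, 37, 36, 1007] z 0.1061 mean [ 0.5448 -0.0937  0.106 ] rect [544.8 -92.9] [29.8 29.2] 89.1
[59, 150, 34, 31, 812] z 0.1063 mean [ 0.4588 -0.0415  0.106 ] rect [458.7 -40.5] [28.8 29. ] 88.3
rim ((474.544677734375, -323.454833984375), (122.8033676147461, 167.4569854736328), 10.935890197753906) 0.07013626809177101 3488
floor 0.01552896601949233 ((474.8519592285156, -323.0973205566406), (112.2568588256836, 156.89295959472656), 10.02565860748291)
```

View pics/wrist_g.png

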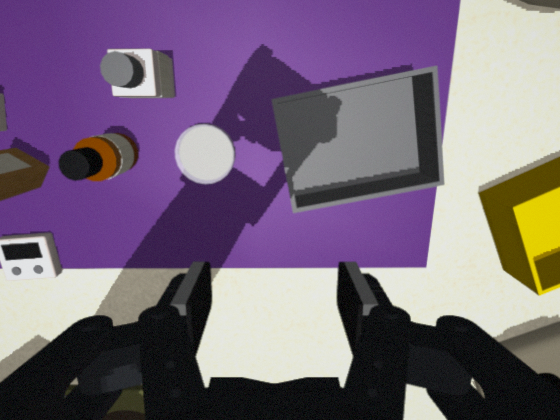

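Emit:
play_rows --pt "2.1 -2.8 2.7 0" --pt "2.1 -2.8 2.7 0" --pt "2.1 -2.8 2.7 0" --pt "2.1 -2.8 2.7 0" --pt "2.2 -2.7 2.7 0"

```text
t: 11.67
eef_pos: [0.5393, -0.0958, 0.1782]
ee_rot: [[1.0, 0.003, 0.001], [0.003, -1.0, 0.0], [0.001, -0.0, -1.0]]
ft_force: [0.4, -0.5, -0.5]
finger_gap: 0.0552
gripper_force: 0.0
```

Emit:
play_rows --pt "0 0 0 0" --pt "0 0 3 0" --pt "0 0 3 0" --pt "0 0 1 0" --pt "0 0 0 0"

```text
t: 12.08
eef_pos: [0.5363, -0.0974, 0.1058]
ee_rot: [[1.0, 0.002, -0.007], [0.002, -1.0, 0.002], [-0.007, -0.002, -1.0]]
ft_force: [-0.4, -0.4, 0.1]
finger_gap: 0.0549
gripper_force: 0.0
```

```bash
python3 - <<'E'
from cam import *
o=robot.get_obs();print(o['eef_pos'],np.round(o['ee_rot'],3).tolist())
E
```

```text
[ 0.53628895 -0.09742548  0.10577693] [[1.0, 0.002, -0.007], [0.002, -1.0, 0.002], [-0.007, -0.002, -1.0]]
```

Emit:
play_rows --pt "0.6 -0.45 1.2 0" --pt "0 0 0 0" --pt "0 0 0 0" --pt "0 0 0 0"

```text
t: 12.42
eef_pos: [0.5456, -0.095, 0.0989]
ee_rot: [[1.0, 0.0, 0.002], [0.0, -1.0, -0.001], [0.002, 0.001, -1.0]]
ft_force: [0.5, 0.1, -0.1]
finger_gap: 0.0547
gripper_force: 0.0
```

Emit:
play_rows --pt "0 -0.25 0.6 0" --pt "0 0 0 0"

```text
t: 12.58
eef_pos: [0.5446, -0.0921, 0.0911]
ee_rot: [[1.0, -0.0, 0.0], [-0.0, -1.0, 0.0], [0.0, -0.0, -1.0]]
ft_force: [-1.0, 0.3, -0.5]
finger_gap: 0.0554
gripper_force: 0.0
```

Emit:
play_rows --pt "0 0 0 0" --pt "0 0 0 0" --pt "0 0 0 0" --pt "0 0 0 0" --pt "0 0 0 0" --jaw 2.4

```text
t: 13.0
eef_pos: [0.5451, -0.0923, 0.0914]
ee_rot: [[1.0, -0.0, 0.001], [-0.0, -1.0, -0.0], [0.001, 0.0, -1.0]]
ft_force: [-0.8, 0.9, 2.6]
finger_gap: 0.028
gripper_force: 59.4
```

Emit:
play_rows --pt "0 0 -2 0" --pt "0 0 -3 0" --pt "0 0 -3 -3.5" --pt "0 0 -3 -3.5" --pt "0 0 -1 -3.5"

```text
t: 13.42
eef_pos: [0.5465, -0.0928, 0.2158]
ee_rot: [[0.983, 0.185, 0.006], [0.185, -0.983, -0.002], [0.006, 0.003, -1.0]]
ft_force: [1.0, 1.1, -1.1]
finger_gap: 0.028
gripper_force: 59.5
```

Emit:
play_rows --pt "0 0 0 0" --pt "0 0 0 0" --pt "0 0 0 0"

```text
t: 13.67
eef_pos: [0.5435, -0.092, 0.2086]
ee_rot: [[0.983, 0.181, -0.004], [0.181, -0.983, 0.001], [-0.004, -0.002, -1.0]]
ft_force: [-0.3, -0.3, -2.5]
finger_gap: 0.0284
gripper_force: 59.5
```

Emit:
play_rows --pt "-0.9 3 0 0" --pt "-0.9 3 0 0" --pt "-0.9 3 0 0" --pt "-0.9 3 0 0" --pt "-0.9 3 0 0"

```text
t: 14.08
eef_pos: [0.5263, -0.2486, 0.208]
ee_rot: [[0.983, 0.181, -0.004], [0.181, -0.983, 0.002], [-0.004, -0.003, -1.0]]
ft_force: [0.2, 0.4, -2.5]
finger_gap: 0.0279
gripper_force: 59.7
```

Emit:
play_rows --pt "-1 3 0 0" --pt "-1 3 0 0" --pt "-0.9 3 0 0" --pt "-0.9 2.7 0 0" --pt "0 0 0 0"

```text
t: 14.5
eef_pos: [0.5096, -0.3738, 0.2078]
ee_rot: [[0.984, 0.177, -0.004], [0.177, -0.984, 0.0], [-0.004, -0.001, -1.0]]
ft_force: [-0.2, 0.3, -2.7]
finger_gap: 0.0283
gripper_force: 60.0
```

Emit:
play_rows --pt "0 0 0 0" --pt "0 0 0 0" --pt "0 0 0 0"

```text
t: 14.75
eef_pos: [0.5115, -0.3685, 0.2095]
ee_rot: [[0.983, 0.183, -0.002], [0.183, -0.983, 0.002], [-0.001, -0.002, -1.0]]
ft_force: [0.0, 0.2, -1.8]
finger_gap: 0.028
gripper_force: 60.0
```

Emit:
play_rows --pt "0 0.1 2.5 0" --pt "0 0 2.5 0" --pt "0 0 2.5 0" --pt "0 0 1.5 0" --pt "0 0 0 0"

```text
t: 15.17
eef_pos: [0.5098, -0.3674, 0.1157]
ee_rot: [[0.983, 0.184, -0.007], [0.184, -0.983, 0.006], [-0.006, -0.007, -1.0]]
ft_force: [-0.4, 0.0, -2.9]
finger_gap: 0.0281
gripper_force: 59.9
```

Emit:
play_rows --pt "0 0 0.5 0" --pt "0 0 0.3 0" --pt "0 0 0.1 0" --pt "0 0 0 0" --pt "0 0 0 0"

```text
t: 15.58
eef_pos: [0.5126, -0.3713, 0.1133]
ee_rot: [[0.983, 0.182, 0.002], [0.182, -0.983, -0.001], [0.001, 0.002, -1.0]]
ft_force: [-0.0, -0.3, -2.8]
finger_gap: 0.0278
gripper_force: 59.9
```

Emit:
play_rows --pt "0 -0.2 0.3 0" --pt "0 0 0.3 0" --pt "0 0 0.1 0" --pt "0 0 0 0" --pt "0 0 0 0"

```text
t: 16.0
eef_pos: [0.5121, -0.3691, 0.1064]
ee_rot: [[0.983, 0.182, 0.001], [0.182, -0.983, -0.0], [0.001, 0.001, -1.0]]
ft_force: [-2.1, 2.3, 5.2]
finger_gap: 0.028
gripper_force: 60.8
```

Emit:
play_rows --pt "0 0 0 0" --pt "0 0 0 0" --pt "0 0 -1 0" --pt "0 0 -3 0" --pt "0 0 -3 0" --jaw 4.6

```text
t: 16.42
eef_pos: [0.5105, -0.3681, 0.174]
ee_rot: [[0.983, 0.182, -0.003], [0.182, -0.983, 0.003], [-0.003, -0.003, -1.0]]
ft_force: [-0.4, -0.1, 0.2]
finger_gap: 0.0461
gripper_force: 0.0
```

Emit:
play_rows --pt "0 0 -3 7" --pt "0 0 -1 7" --pt "0 0 0 3.5" --pt "-0.4 -3.5 0 0" --pt "-0.5 -3.8 0 0" --jaw 5.5

```text
t: 16.83
eef_pos: [0.5116, -0.2964, 0.2161]
ee_rot: [[0.992, -0.125, 0.001], [-0.125, -0.992, -0.001], [0.002, 0.001, -1.0]]
ft_force: [0.5, 0.5, -0.1]
finger_gap: 0.0553
gripper_force: 0.0
```

Emit:
play_rows --pt "-0.5 -3.8 0 0" --pt "-0.5 -3.8 0 0" --pt "-0.5 -3.8 0 0" --pt "-0.5 -3.8 0 0" --pt "-0.5 -3.8 0 0"

```text
t: 17.25
eef_pos: [0.5096, -0.1022, 0.2157]
ee_rot: [[0.992, -0.122, 0.001], [-0.122, -0.992, -0.0], [0.001, 0.0, -1.0]]
ft_force: [0.6, 0.3, 0.2]
finger_gap: 0.0548
gripper_force: 0.0
```

Emit:
play_rows --pt "-0.5 -3.8 0 0" --pt "-0.5 -3.8 0 0" --pt "-0.5 -3.8 0 0" --pt "0 0 0 0" --pt "0 0 0 0"

```text
t: 17.67
eef_pos: [0.5089, 0.0128, 0.2156]
ee_rot: [[0.993, -0.118, 0.001], [-0.118, -0.993, -0.0], [0.001, 0.0, -1.0]]
ft_force: [-0.4, -0.7, -0.8]
finger_gap: 0.0552
gripper_force: 0.0
```

```bash
python3 - <<'E'
from meas import *
from white import report
o=robot.get_obs();print(o['eef_pos'],np.round(o['ee_rot'],3).tolist())
tops('h');report('wrist','h2')
E
```

```text
[0.50889294 0.01275891 0.21556205] [[0.993, -0.118, 0.001], [-0.118, -0.993, -0.0], [0.001, 0.0, -1.0]]
[115, 204, 43, 41, 1317] z 0.1062 mean [0.5113 0.1138 0.1059] rect [510.7 114.7] [29.4 29.8] 28.4
[329, 245, 39, 35, 673] z 0.1062 mean [ 0.4653 -0.039   0.1058] rect [462.4 -39. ] [23.4 29.7] 7.1
[206, 285, 29, 45, 706] z 0.1063 mean [0.4351 0.0642 0.1059] rect [433.5  67.5] [19.6 33.5] 60.9
[0, 315, 24, 36, 639] z 0.1059 mean [0.4315 0.2395 0.1053] rect [429.7 240.3] [17.4 30.3] 77.2
wrist [47, 115, 14, 26, 126] ztop 0.0381 rect [588.4 196.9] [21.6  6. ] 0.0 min [0.577 0.194 0.031] max [0.599 0.2   0.04 ]
wrist [121, 175, 71, 63, 2570] ztop 0.0733 rect [510.7 114.6] [44.1 44. ] 83.0 min [0.486 0.09  0.02 ] max [0.534 0.136 0.089]
wrist [309, 207, 50, 43, 450] ztop 0.0529 rect [472.3 -35. ] [21.9 47.8] 18.9 min [ 0.454 -0.061  0.022] max [ 0.484 -0.015  0.059]
wrist [200, 244, 35, 33, 636] ztop 0.0714 rect [453.8  69.8] [28.4  1.7] 55.7 min [0.446 0.058 0.026] max [0.462 0.082 0.075]
```

Emit:
play_rows --pt "-0.3 -3.4 0 0" --pt "-0.3 -3.4 0 0" --pt "-0.4 -3.3 1 0" --pt "0 0 2.5 0" --pt "0 0 2.5 0"

```text
t: 18.18
eef_pos: [0.5129, 0.1127, 0.156]
ee_rot: [[0.993, -0.122, 0.004], [-0.122, -0.993, 0.0], [0.004, -0.001, -1.0]]
ft_force: [-0.4, -0.2, -0.7]
finger_gap: 0.055
gripper_force: 0.0
```

Emit:
play_rows --pt "0 0 2.5 0" --pt "0 0 2.3 0" --pt "0 0 0 0" --pt "0 0 0 0" --pt "0 0 0 0"

```text
t: 18.6
eef_pos: [0.5126, 0.1118, 0.1085]
ee_rot: [[0.992, -0.124, 0.002], [-0.124, -0.992, 0.0], [0.002, -0.0, -1.0]]
ft_force: [-0.4, -0.2, -0.1]
finger_gap: 0.055
gripper_force: 0.0
```

Small correction: x −1.9 mm, y +2.8 mm, 17 mm down; then grip and lift.

Emit:
play_rows --pt "-0.2 -0.3 0.9 0" --pt "0 0 0.8 0" --pt "0 0 0 0" --pt "0 0 0 0"

```text
t: 18.93
eef_pos: [0.5093, 0.1159, 0.0896]
ee_rot: [[0.993, -0.122, -0.001], [-0.122, -0.993, -0.0], [-0.001, 0.0, -1.0]]
ft_force: [-0.6, 0.5, -0.1]
finger_gap: 0.0552
gripper_force: 0.0
```

Emit:
play_rows --pt "0 0 0 0" --pt "0 0 0 0" --pt "0 0 0 0" --pt "0 0 0 0" --pt "0 0 0 0" --jaw 2.4

```text
t: 19.35
eef_pos: [0.5103, 0.1161, 0.0907]
ee_rot: [[0.993, -0.122, 0.002], [-0.122, -0.993, 0.0], [0.001, -0.001, -1.0]]
ft_force: [1.0, 0.1, 2.7]
finger_gap: 0.0283
gripper_force: 59.5
```

Emit:
play_rows --pt "0 0 -2 0" --pt "0 0 -3 0" --pt "0 0 -3 -6" --pt "0 0 -3 -6" --pt "0 0 -1 -5.5"

```text
t: 19.77
eef_pos: [0.5114, 0.1161, 0.2147]
ee_rot: [[0.982, 0.187, 0.006], [0.187, -0.982, 0.001], [0.006, 0.001, -1.0]]
ft_force: [1.5, -0.2, -0.4]
finger_gap: 0.0279
gripper_force: 59.8
```

Emit:
play_rows --pt "0 0 0 0" --pt "0 0 0 0" --pt "0 0 0 0"

```text
t: 20.02
eef_pos: [0.5084, 0.1157, 0.2077]
ee_rot: [[0.984, 0.18, -0.004], [0.18, -0.984, -0.001], [-0.004, -0.0, -1.0]]
ft_force: [-0.2, 0.1, -1.9]
finger_gap: 0.0278
gripper_force: 59.7
```

Emit:
play_rows --pt "-1.4 3.6 -1 0" --pt "-1.4 3.6 -1 0" --pt "-1.4 3.6 0 0" --pt "-1.4 3.6 0 0" --pt "-1.4 3.6 0 0"

```text
t: 20.43
eef_pos: [0.472, -0.075, 0.2277]
ee_rot: [[0.983, 0.181, -0.004], [0.181, -0.983, 0.001], [-0.003, -0.002, -1.0]]
ft_force: [0.9, -0.6, -2.3]
finger_gap: 0.0281
gripper_force: 60.1
```

Emit:
play_rows --pt "-1.4 3.6 0 0" --pt "-1.4 3.6 0 0" --pt "-1.4 3.6 0 0" --pt "-1.4 3.6 0 0" --pt "-1.4 3.6 0 0"

```text
t: 20.85
eef_pos: [0.4359, -0.2647, 0.2273]
ee_rot: [[0.984, 0.18, -0.003], [0.18, -0.984, 0.003], [-0.003, -0.003, -1.0]]
ft_force: [1.4, -0.1, -2.9]
finger_gap: 0.0281
gripper_force: 60.1
```

Emit:
play_rows --pt "0 3.6 0 0" --pt "0 3.6 0 0" --pt "0 3 0 0" --pt "0 0 0 0" --pt "0 0 0 0"

```text
t: 21.27
eef_pos: [0.4552, -0.3642, 0.2268]
ee_rot: [[0.984, 0.179, -0.004], [0.179, -0.984, 0.004], [-0.003, -0.005, -1.0]]
ft_force: [-0.0, -0.1, -3.0]
finger_gap: 0.0282
gripper_force: 60.4
```

Emit:
play_rows --pt "0 0 0 0" --pt "0 0 0 0"

```text
t: 21.43
eef_pos: [0.4558, -0.3624, 0.2286]
ee_rot: [[0.983, 0.183, -0.002], [0.183, -0.983, 0.002], [-0.001, -0.002, -1.0]]
ft_force: [-0.3, -0.1, -2.2]
finger_gap: 0.0282
gripper_force: 60.4
```

Emit:
play_rows --pt "-0.1 1.7 0 0" --pt "0 0 2.5 0" --pt "0 0 2.5 0" --pt "0 0 2.5 0" --pt "0 0 2 0"

```text
t: 21.85
eef_pos: [0.4579, -0.3788, 0.133]
ee_rot: [[0.983, 0.183, -0.001], [0.183, -0.983, 0.001], [-0.001, -0.002, -1.0]]
ft_force: [-0.2, -0.1, -2.8]
finger_gap: 0.0279
gripper_force: 60.5
```

Emit:
play_rows --pt "0 0 1 0" --pt "0 0 0 0" --pt "0 0 0 0" --pt "0 0 0 0"

```text
t: 22.18
eef_pos: [0.4593, -0.3812, 0.127]
ee_rot: [[0.983, 0.183, 0.002], [0.183, -0.983, -0.002], [0.002, 0.003, -1.0]]
ft_force: [-0.2, 0.1, -2.4]
finger_gap: 0.028
gripper_force: 60.5
```

Emit:
play_rows --pt "-0.1 -0.2 0.8 0" --pt "0 0 0.6 0" --pt "0 0 0.3 0" --pt "0 0 0.2 0" --pt "0 0 0 0"

```text
t: 22.6
eef_pos: [0.457, -0.379, 0.106]
ee_rot: [[0.983, 0.182, -0.0], [0.182, -0.983, 0.0], [0.0, -0.0, -1.0]]
ft_force: [0.1, 0.1, -2.0]
finger_gap: 0.0283
gripper_force: 60.8
```

Emit:
play_rows --pt "0 0 0.1 0" --pt "0 0 0 0" --pt "0 0 0 0"

```text
t: 22.85
eef_pos: [0.4572, -0.3792, 0.1057]
ee_rot: [[0.983, 0.182, 0.0], [0.182, -0.983, -0.0], [0.0, 0.0, -1.0]]
ft_force: [-0.7, 0.5, 3.6]
finger_gap: 0.0277
gripper_force: 61.0
```

Emit:
play_rows --pt "0 0 0 0" --pt "0 0 0 0" --pt "0 0 -1 0" --pt "0 0 -3 0" --pt "0 0 -3 0" --jaw 4.6

```text
t: 23.27
eef_pos: [0.4561, -0.3781, 0.1744]
ee_rot: [[0.983, 0.182, -0.003], [0.182, -0.983, 0.003], [-0.002, -0.003, -1.0]]
ft_force: [0.2, -0.4, 0.3]
finger_gap: 0.0461
gripper_force: 0.0
```

Emit:
play_rows --pt "0 0 -2 0" --pt "0 0 0 0" --pt "0.7 -3.7 0 0" --pt "0.7 -3.7 0 0" --pt "0.7 -3.7 0 0"

```text
t: 23.68
eef_pos: [0.457, -0.2651, 0.1949]
ee_rot: [[0.984, 0.181, 0.0], [0.181, -0.984, 0.0], [0.0, -0.0, -1.0]]
ft_force: [0.0, -0.1, 0.4]
finger_gap: 0.0463
gripper_force: 0.0
```

Emit:
play_rows --pt "0.7 -3.7 0 0" --pt "0.7 -3.7 0 0" --pt "0 0 0 0" --pt "0 0 0 0" --jaw 5.5

```text
t: 24.02
eef_pos: [0.4576, -0.1892, 0.195]
ee_rot: [[0.983, 0.185, 0.0], [0.185, -0.983, -0.0], [0.0, 0.001, -1.0]]
ft_force: [0.5, -0.1, -0.5]
finger_gap: 0.0549
gripper_force: 0.0
```

```bash
python3 - <<'E'
from meas import *
o=robot.get_obs();print(o['eef_pos'],np.round(o['ee_rot'],3).tolist())
tops('i',y=(-.15,.3))
for n in('scene','side'):
    p,d,c=grab(n,'i');P=cloud(d,c);m=(P[...,2]>.115)&(P[...,2]<.13)&(abs(P[...,0]-.475)<.08)&(abs(P[...,1]+.32)<.1)
    k,l,s,ce=cv2.connectedComponentsWithStats(m.astype(np.uint8))
    for i in range(1,k): 
        if s[i,4]>15: print(n,s[i,4],P[l==i].mean(0).round(3))
E
```

```text
[ 0.45763486 -0.18915828  0.19495788] [[0.983, 0.185, 0.0], [0.185, -0.983, -0.0], [0.0, 0.001, -1.0]]
[25, 155, 51, 46, 1792] z 0.1063 mean [ 0.4595 -0.0412  0.106 ] rect [458.7 -40.3] [29.3 30. ] 74.7
scene 75 [ 0.46  -0.377  0.121]
scene 75 [ 0.514 -0.366  0.121]
side 27 [ 0.51  -0.364  0.121]
side 33 [ 0.455 -0.372  0.121]
```

Emit:
play_rows --pt "0.7 -3.6 0 0" --pt "0.7 -3.6 0 0" --pt "0.7 -3.7 0 0" --pt "0.8 -3.7 0 0" --pt "0 0 0 0"

```text
t: 24.58
eef_pos: [0.4597, -0.0383, 0.1949]
ee_rot: [[0.983, 0.186, -0.0], [0.186, -0.983, 0.002], [0.0, -0.002, -1.0]]
ft_force: [-0.3, -0.6, -0.1]
finger_gap: 0.0549
gripper_force: 0.0
```

Emit:
play_rows --pt "0 0 2 0" --pt "0 0 2.5 0" --pt "0 0 2 0" --pt "0 0 0 0" --pt "0 0 0 0"

```text
t: 25.0
eef_pos: [0.459, -0.0428, 0.129]
ee_rot: [[0.984, 0.18, -0.003], [0.18, -0.984, 0.0], [-0.003, -0.001, -1.0]]
ft_force: [-0.7, 0.1, 1.0]
finger_gap: 0.0551
gripper_force: 0.0
```

Emit:
play_rows --pt "0 -0.2 2 0" --pt "0 0 1.7 0" --pt "0 0 0 0" --pt "0 0 0 0" --pt "0 0 0 0"

```text
t: 25.42
eef_pos: [0.4606, -0.0406, 0.095]
ee_rot: [[0.983, 0.182, 0.003], [0.182, -0.983, -0.001], [0.003, 0.001, -1.0]]
ft_force: [-0.1, -0.2, -0.1]
finger_gap: 0.0553
gripper_force: 0.0
```

Emit:
play_rows --pt "0 0 0 0" --pt "0 0 0 0" --pt "0 0 0 0" --pt "0 0 0 0" --pt "0 0 0 0" --jaw 2.4

```text
t: 25.83
eef_pos: [0.4605, -0.04, 0.0948]
ee_rot: [[0.983, 0.182, 0.003], [0.182, -0.983, -0.0], [0.003, 0.001, -1.0]]
ft_force: [-0.7, 0.3, 7.3]
finger_gap: 0.0279
gripper_force: 59.0
```

Emit:
play_rows --pt "0 0 -2 0" --pt "0 0 -3 0" --pt "0 0 -3 0" --pt "0 0 -3 0" --pt "0 0 -2 0"

```text
t: 26.25
eef_pos: [0.4598, -0.04, 0.2258]
ee_rot: [[0.983, 0.182, 0.003], [0.182, -0.983, -0.001], [0.003, 0.001, -1.0]]
ft_force: [0.5, -0.4, -2.2]
finger_gap: 0.0276
gripper_force: 59.4
```

Emit:
play_rows --pt "0 0 0 0" --pt "0 0 0 0" --pt "0 0 0 0"

```text
t: 26.5
eef_pos: [0.4582, -0.0397, 0.2209]
ee_rot: [[0.983, 0.182, -0.003], [0.182, -0.983, 0.001], [-0.003, -0.001, -1.0]]
ft_force: [0.6, -1.1, -2.2]
finger_gap: 0.0278
gripper_force: 59.5
```

Emit:
play_rows --pt "-0.1 3.5 0 0" --pt "-0.1 3.5 0 0" --pt "-0.1 3.5 0 0" --pt "-0.1 3.5 0 0" --pt "-0.1 3.5 0 0"

```text
t: 26.92
eef_pos: [0.4849, -0.2138, 0.2197]
ee_rot: [[0.983, 0.182, -0.004], [0.182, -0.983, 0.002], [-0.004, -0.003, -1.0]]
ft_force: [-0.2, 0.2, -2.1]
finger_gap: 0.0278
gripper_force: 59.8
```

Emit:
play_rows --pt "-0.1 3.5 0 0" --pt "-0.1 3.5 0 0" --pt "-0.2 3.6 0 0" --pt "0 0 0 0" --pt "0 0 0 0"

```text
t: 27.33
eef_pos: [0.5003, -0.3185, 0.2194]
ee_rot: [[0.984, 0.18, -0.005], [0.18, -0.984, 0.004], [-0.004, -0.004, -1.0]]
ft_force: [-0.2, 0.9, -1.8]
finger_gap: 0.0279
gripper_force: 60.1
```

Emit:
play_rows --pt "0 0 0 0" --pt "0 0 0 0"

```text
t: 27.5
eef_pos: [0.501, -0.3164, 0.2213]
ee_rot: [[0.983, 0.183, -0.002], [0.183, -0.983, 0.002], [-0.002, -0.002, -1.0]]
ft_force: [-0.1, -0.2, -2.1]
finger_gap: 0.028
gripper_force: 60.1
```

Emit:
play_rows --pt "0 0.1 2 0" --pt "0 0 2.5 0" --pt "0 0 2.5 0" --pt "0 0 2 0" --pt "0 0 0 0"

```text
t: 27.92
eef_pos: [0.4989, -0.3151, 0.1272]
ee_rot: [[0.983, 0.184, -0.008], [0.184, -0.983, 0.006], [-0.007, -0.008, -1.0]]
ft_force: [-0.3, 0.0, -4.1]
finger_gap: 0.028
gripper_force: 60.1
```

Emit:
play_rows --pt "0 0 0.4 0" --pt "0 0 0 0" --pt "0 0 0 0"

```text
t: 28.17
eef_pos: [0.5027, -0.319, 0.1309]
ee_rot: [[0.983, 0.183, 0.002], [0.183, -0.983, -0.002], [0.002, 0.002, -1.0]]
ft_force: [0.3, -0.7, -2.2]
finger_gap: 0.0278
gripper_force: 60.1
```

Emit:
play_rows --pt "0 0 0.9 0" --pt "0 0 0.7 0" --pt "0 0 0.3 0" --pt "0 0 0 0" --pt "0 0 0 0"

```text
t: 28.58
eef_pos: [0.5018, -0.3189, 0.1099]
ee_rot: [[0.983, 0.182, 0.0], [0.182, -0.983, -0.0], [0.0, 0.0, -1.0]]
ft_force: [0.3, 0.2, -0.1]
finger_gap: 0.0276
gripper_force: 60.2
```

Emit:
play_rows --pt "0 0 0.2 0" --pt "0 0 0 0" --pt "0 0 0 0"

```text
t: 28.83
eef_pos: [0.5024, -0.319, 0.1099]
ee_rot: [[0.983, 0.182, 0.001], [0.182, -0.983, -0.0], [0.001, 0.0, -1.0]]
ft_force: [-2.2, 3.1, 6.8]
finger_gap: 0.0278
gripper_force: 61.0
```

Emit:
play_rows --pt "0 0 0 0" --pt "0 0 0 0" --pt "0 0 -1 0" --pt "0 0 -3 0" --pt "0 0 -3 0" --jaw 3.7

```text
t: 29.25
eef_pos: [0.5006, -0.3181, 0.1771]
ee_rot: [[0.983, 0.182, -0.004], [0.182, -0.983, 0.003], [-0.003, -0.003, -1.0]]
ft_force: [0.3, -0.3, 0.2]
finger_gap: 0.0372
gripper_force: 0.0
```

Emit:
play_rows --pt "0 0 -2 0" --pt "0 0 0 0" --pt "0.2 -3.8 0 0" --pt "0.2 -3.8 0 0" --pt "0.2 -3.8 0 0"

```text
t: 29.67
eef_pos: [0.4862, -0.2048, 0.1977]
ee_rot: [[0.984, 0.18, -0.001], [0.18, -0.984, 0.0], [-0.0, -0.0, -1.0]]
ft_force: [0.8, 0.2, -0.3]
finger_gap: 0.0371
gripper_force: 0.0
```

Emit:
play_rows --pt "0.2 -3.8 0 0" --pt "0.2 -3.8 0 0" --pt "0.2 -3.8 0 0" --pt "0.2 -3.8 0 0" --pt "0.2 -3.8 0 0" --jaw 5.5

```text
t: 30.08
eef_pos: [0.4612, -0.0154, 0.1978]
ee_rot: [[0.983, 0.182, -0.0], [0.182, -0.983, 0.0], [-0.0, -0.0, -1.0]]
ft_force: [0.1, 0.8, 0.1]
finger_gap: 0.0551
gripper_force: 0.0
```

Emit:
play_rows --pt "0.2 -3.8 0 0" --pt "0.2 -3.8 0 0" --pt "0.2 -3.8 0 0" --pt "0 0 0 0" --pt "0 0 0 0"

```text
t: 30.5
eef_pos: [0.4466, 0.0978, 0.1978]
ee_rot: [[0.982, 0.187, -0.0], [0.187, -0.982, -0.0], [-0.0, 0.0, -1.0]]
ft_force: [0.6, 0.0, 0.8]
finger_gap: 0.0553
gripper_force: 0.0
```

```bash
python3 - <<'E'
from meas import *
o=robot.get_obs();print(o['eef_pos'],np.round(o['ee_rot'],3).tolist())
tops('j',y=(-.15,.35))
E
```

```text
[0.44660048 0.09780772 0.19775148] [[0.982, 0.187, -0.0], [0.187, -0.982, -0.0], [-0.0, 0.0, -1.0]]
[27, 178, 50, 44, 1606] z 0.1062 mean [0.4322 0.246  0.1059] rect [431.3 247. ] [28.5 29.4] 50.4
[258, 193, 79, 75, 3056] z 0.1063 mean [0.4415 0.08   0.1062] rect [440.4  79.6] [46.3 32.4] 57.9
```

View pics/wrist_j.png

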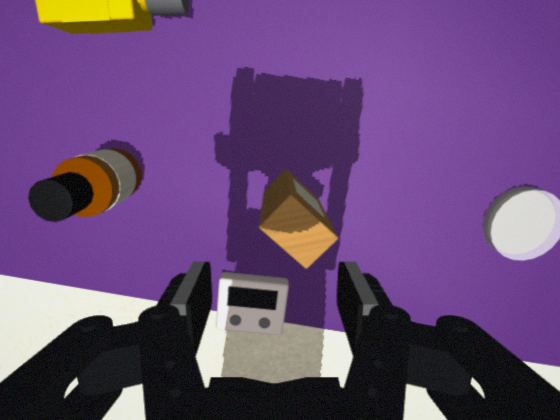

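Emit:
play_rows --pt "0.3 -3.7 0 0" --pt "0.3 -3.7 0 0" --pt "0.3 -3.7 0 0" --pt "0.3 -3.7 0 0" --pt "0 0 0 0"

```text
t: 30.97
eef_pos: [0.432, 0.2469, 0.198]
ee_rot: [[0.983, 0.185, -0.0], [0.185, -0.983, 0.002], [0.0, -0.002, -1.0]]
ft_force: [0.5, -1.0, -0.3]
finger_gap: 0.0548
gripper_force: 0.0
```

Emit:
play_rows --pt "0 0 2 0" --pt "0 0 2.5 0" --pt "0 0 2 0" --pt "0 0 0 0" --pt "0 0 0 0"

```text
t: 31.38
eef_pos: [0.4319, 0.2421, 0.1318]
ee_rot: [[0.984, 0.18, -0.003], [0.18, -0.984, -0.002], [-0.003, 0.001, -1.0]]
ft_force: [0.9, 1.0, 0.8]
finger_gap: 0.0552
gripper_force: 0.0
```

Emit:
play_rows --pt "0 -0.3 2 0" --pt "0 0 1.9 0" --pt "0 0 0 0" --pt "0 0 0 0" --pt "0 0 0 0"

```text
t: 31.8
eef_pos: [0.4329, 0.2469, 0.096]
ee_rot: [[0.983, 0.181, 0.003], [0.181, -0.983, 0.001], [0.003, -0.001, -1.0]]
ft_force: [0.6, -0.2, 0.3]
finger_gap: 0.0549
gripper_force: 0.0
```

Emit:
play_rows --pt "0 0 0 0" --pt "0 0 0 0" --pt "0 0 0 0" --pt "0 0 0 0" --pt "0 0 0 0" --jaw 2.4

```text
t: 32.22
eef_pos: [0.4327, 0.2475, 0.0959]
ee_rot: [[0.983, 0.182, 0.003], [0.182, -0.983, 0.001], [0.003, -0.001, -1.0]]
ft_force: [0.0, 0.5, 6.5]
finger_gap: 0.028
gripper_force: 59.2
```

Emit:
play_rows --pt "0 0 -2 0" --pt "0 0 -3 0" --pt "0 0 -3 0" --pt "0 0 -3 0" --pt "0 0 -3 0"

```text
t: 32.63
eef_pos: [0.4307, 0.2465, 0.2344]
ee_rot: [[0.983, 0.182, -0.002], [0.182, -0.983, -0.001], [-0.002, 0.001, -1.0]]
ft_force: [1.3, 0.5, -2.3]
finger_gap: 0.028
gripper_force: 59.8
```

Emit:
play_rows --pt "0 0 0 0" --pt "0 0 0 0" --pt "0 0 0 0"

```text
t: 32.88
eef_pos: [0.4306, 0.2465, 0.2322]
ee_rot: [[0.983, 0.182, -0.002], [0.182, -0.983, -0.001], [-0.003, 0.001, -1.0]]
ft_force: [-0.5, 0.2, -3.3]
finger_gap: 0.0277
gripper_force: 60.0
```

Emit:
play_rows --pt "-0.6 3.8 0 0" --pt "-0.6 3.8 0 0" --pt "-0.6 3.8 0 0" --pt "-0.6 3.8 0 0" --pt "-0.6 3.8 0 0"

```text
t: 33.3
eef_pos: [0.4348, 0.0531, 0.2308]
ee_rot: [[0.983, 0.183, -0.005], [0.183, -0.983, -0.0], [-0.005, -0.001, -1.0]]
ft_force: [1.8, -0.4, -2.2]
finger_gap: 0.028
gripper_force: 60.3
```

Emit:
play_rows --pt "-0.6 3.8 0 0" --pt "-0.6 3.8 0 0" --pt "-0.6 3.8 0 0" --pt "-0.6 3.8 0 0" --pt "-0.6 3.8 0 0"

```text
t: 33.72
eef_pos: [0.44, -0.1391, 0.2308]
ee_rot: [[0.983, 0.182, -0.004], [0.182, -0.983, 0.002], [-0.004, -0.003, -1.0]]
ft_force: [0.5, -0.4, -1.6]
finger_gap: 0.0275
gripper_force: 60.3
```

Emit:
play_rows --pt "-0.6 3.8 0 0" --pt "-0.6 3.8 0 0" --pt "-0.5 3.8 0 0" --pt "-0.5 3.8 0 0" --pt "-0.5 3.6 0 0"

```text
t: 34.13
eef_pos: [0.4479, -0.3287, 0.2303]
ee_rot: [[0.983, 0.181, -0.004], [0.181, -0.983, 0.004], [-0.003, -0.004, -1.0]]
ft_force: [1.2, 0.8, -2.6]
finger_gap: 0.0274
gripper_force: 60.3
```

Emit:
play_rows --pt "0 0 0 0" --pt "0 0 0 0" --pt "0 0 0 0"

```text
t: 34.38
eef_pos: [0.4484, -0.3266, 0.2311]
ee_rot: [[0.983, 0.182, -0.004], [0.182, -0.983, 0.004], [-0.003, -0.004, -1.0]]
ft_force: [-0.3, 0.2, -2.3]
finger_gap: 0.0282
gripper_force: 60.6
```

Emit:
play_rows --pt "0 0.1 2.5 0" --pt "0 0 2.5 0" --pt "0 0 2.5 0" --pt "0 0 2 0" --pt "0 0 0 0"

```text
t: 34.8
eef_pos: [0.4467, -0.3241, 0.1326]
ee_rot: [[0.983, 0.184, -0.009], [0.184, -0.983, 0.008], [-0.007, -0.009, -1.0]]
ft_force: [-1.3, 1.1, -3.3]
finger_gap: 0.0279
gripper_force: 60.5
```

Emit:
play_rows --pt "0 0 0.4 0" --pt "0 0 0 0" --pt "0 0 0 0"

```text
t: 35.05
eef_pos: [0.4505, -0.3286, 0.1366]
ee_rot: [[0.983, 0.183, 0.002], [0.183, -0.983, -0.002], [0.002, 0.002, -1.0]]
ft_force: [0.4, 0.1, -0.9]
finger_gap: 0.0277
gripper_force: 60.5
```

Emit:
play_rows --pt "-0.1 0 1 0" --pt "0 0 0.9 0" --pt "0 0 0.5 0" --pt "0 0 0.1 0" --pt "0 0 0 0"

```text
t: 35.47
eef_pos: [0.449, -0.3287, 0.1111]
ee_rot: [[0.983, 0.182, 0.0], [0.182, -0.983, 0.001], [0.0, -0.001, -1.0]]
ft_force: [-2.1, 2.9, 4.9]
finger_gap: 0.0278
gripper_force: 61.5
```

Emit:
play_rows --pt "0 0 0.1 0" --pt "0 0 0 0" --pt "0 0 0 0"

```text
t: 35.72
eef_pos: [0.4492, -0.3288, 0.1111]
ee_rot: [[0.983, 0.182, 0.001], [0.182, -0.983, 0.001], [0.001, -0.0, -1.0]]
ft_force: [-2.3, 3.8, 9.0]
finger_gap: 0.028
gripper_force: 61.9
```

Emit:
play_rows --pt "0 0 0 0" --pt "0 0 0 0" --pt "0 0 -1 0" --pt "0 0 -3 0" --pt "0 0 -3 0" --jaw 3.7

```text
t: 36.13
eef_pos: [0.4476, -0.3278, 0.1782]
ee_rot: [[0.983, 0.182, -0.003], [0.182, -0.983, 0.003], [-0.003, -0.003, -1.0]]
ft_force: [-0.2, 0.1, 0.9]
finger_gap: 0.0372
gripper_force: 0.0
```

Emit:
play_rows --pt "0 0 -2 0" --pt "0 0 0 0" --pt "0.6 -3.7 0 0" --pt "0.6 -3.7 0 0" --pt "0.6 -3.7 0 0"

```text
t: 36.55
eef_pos: [0.4456, -0.2153, 0.1987]
ee_rot: [[0.984, 0.18, -0.0], [0.18, -0.984, 0.0], [-0.0, -0.001, -1.0]]
ft_force: [0.6, 0.0, -0.1]
finger_gap: 0.0368
gripper_force: 0.0
```

Emit:
play_rows --pt "0.6 -3.7 0 0" --pt "0.6 -3.7 0 0" --pt "0.6 -3.7 0 0" --pt "0.6 -3.7 0 0" --pt "0.6 -3.7 0 0" --jaw 6

```text
t: 36.97
eef_pos: [0.4413, -0.0272, 0.1988]
ee_rot: [[0.983, 0.182, 0.0], [0.182, -0.983, 0.0], [0.0, 0.0, -1.0]]
ft_force: [1.2, -0.3, -0.8]
finger_gap: 0.0601
gripper_force: 0.0
```

Emit:
play_rows --pt "0.6 -3.6 0 0" --pt "0.6 -3.6 0 0" --pt "0 0 0 -6.8" --pt "0 0 0 -6.8" --pt "0 0 0 -6.8"

```text
t: 37.38
eef_pos: [0.4402, 0.0451, 0.1986]
ee_rot: [[0.854, 0.521, -0.001], [0.521, -0.854, -0.0], [-0.001, -0.0, -1.0]]
ft_force: [0.1, -0.3, 0.3]
finger_gap: 0.06
gripper_force: 0.0
```

Emit:
play_rows --pt "0 0 0 -6.8" --pt "0 0 0 -6.8" --pt "0 0 0 -6.7" --pt "0 0 0 -6.7" --pt "0 0 0 0"

```text
t: 37.8
eef_pos: [0.4404, 0.0441, 0.1986]
ee_rot: [[0.53, 0.848, -0.001], [0.848, -0.53, -0.0], [-0.0, -0.001, -1.0]]
ft_force: [0.2, -0.3, 0.1]
finger_gap: 0.0601
gripper_force: 0.0
```

```bash
python3 - <<'E'
from meas import *
o=robot.get_obs();print(o['eef_pos'],np.round(o['ee_rot'],3).tolist())
tops('k',y=(-.15,.35))
E
```

```text
[0.44035626 0.04411165 0.19861064] [[0.53, 0.848, -0.001], [0.848, -0.53, -0.0], [-0.0, -0.001, -1.0]]
[219, 139, 50, 69, 3326] z 0.1064 mean [0.4404 0.0803 0.1063] rect [439.6  79.6] [45.2 31.6] 57.8
```

Emit:
play_rows --pt "1.5 -1 0 0" --pt "1.5 -0.9 0 0" --pt "0 0 2.5 0" --pt "0 0 2.5 0" --pt "0 0 2.5 0"

```text
t: 38.27
eef_pos: [0.4408, 0.08, 0.1236]
ee_rot: [[0.534, 0.846, 0.002], [0.846, -0.534, 0.0], [0.001, 0.001, -1.0]]
ft_force: [-0.3, -0.4, -0.4]
finger_gap: 0.0599
gripper_force: 0.0
```

Emit:
play_rows --pt "0 0 0 0" --pt "0 0 0 0" --pt "0 0 0 0"

```text
t: 38.52
eef_pos: [0.4412, 0.0796, 0.1252]
ee_rot: [[0.533, 0.846, 0.001], [0.846, -0.533, 0.0], [0.001, 0.001, -1.0]]
ft_force: [0.9, 0.3, 0.6]
finger_gap: 0.0602
gripper_force: 0.0
```

Emit:
play_rows --pt "0 -0.1 2 0" --pt "0 0 2 0" --pt "0 0 0 0" --pt "0 0 0 0" --pt "0 0 0 0"

```text
t: 38.93
eef_pos: [0.4411, 0.0802, 0.0861]
ee_rot: [[0.532, 0.847, 0.003], [0.847, -0.532, 0.0], [0.002, 0.003, -1.0]]
ft_force: [-0.2, 0.1, 0.1]
finger_gap: 0.0602
gripper_force: 0.0
```

Emit:
play_rows --pt "0 0 0 0" --pt "0 0 0 0" --pt "0 0 0 0" --pt "0 0 0 0" --pt "0 0 0 0" --jaw 2.8

```text
t: 39.35
eef_pos: [0.4409, 0.0803, 0.0857]
ee_rot: [[0.531, 0.847, 0.003], [0.847, -0.531, 0.0], [0.002, 0.002, -1.0]]
ft_force: [0.2, -0.0, 6.2]
finger_gap: 0.031
gripper_force: 60.8
```

Emit:
play_rows --pt "0 0 -2 0" --pt "0 0 -3 0" --pt "0 0 -3 0" --pt "0 0 -3 0" --pt "0 0 -3 0"

```text
t: 39.77
eef_pos: [0.4389, 0.0801, 0.2248]
ee_rot: [[0.531, 0.847, -0.001], [0.847, -0.531, -0.0], [-0.001, -0.001, -1.0]]
ft_force: [0.2, -1.1, -1.0]
finger_gap: 0.0308
gripper_force: 59.9
```

Emit:
play_rows --pt "0 0 0 6.8" --pt "0 0 0 6.8" --pt "0 0 0 6.8" --pt "0 0 0 6.8" --pt "0 0 0 6.8"

```text
t: 40.18
eef_pos: [0.4392, 0.0801, 0.2235]
ee_rot: [[0.917, 0.4, -0.001], [0.4, -0.917, -0.0], [-0.001, -0.0, -1.0]]
ft_force: [1.1, 0.2, -1.9]
finger_gap: 0.031
gripper_force: 60.0
```

Emit:
play_rows --pt "0 0 0 6.7" --pt "0 0 0 6.7" --pt "0 0 0 0" --pt "0 0 0 0" --pt "0 0 0 0"

```text
t: 40.6
eef_pos: [0.4394, 0.0802, 0.2237]
ee_rot: [[0.983, 0.185, -0.001], [0.185, -0.983, -0.0], [-0.001, -0.0, -1.0]]
ft_force: [-0.6, 0.1, -2.6]
finger_gap: 0.0312
gripper_force: 60.0
```

Emit:
play_rows --pt "-0.4 3.5 0 0" --pt "-0.4 3.5 0 0" --pt "-0.4 3.5 0 0" --pt "-0.4 3.5 0 0" --pt "-0.4 3.5 0 0"

```text
t: 41.02
eef_pos: [0.4516, -0.0971, 0.2241]
ee_rot: [[0.983, 0.185, 0.0], [0.185, -0.983, -0.0], [0.0, 0.0, -1.0]]
ft_force: [0.2, 0.2, -1.9]
finger_gap: 0.0314
gripper_force: 60.3
```

Emit:
play_rows --pt "-0.4 3.5 0 0" --pt "-0.4 3.5 0 0" --pt "-0.4 3.5 0 0" --pt "-0.4 3.5 0 0" --pt "-0.3 3.5 0 0"

```text
t: 41.43
eef_pos: [0.4647, -0.2729, 0.2239]
ee_rot: [[0.983, 0.184, -0.0], [0.184, -0.983, 0.0], [-0.0, -0.0, -1.0]]
ft_force: [0.5, 0.5, -1.3]
finger_gap: 0.0311
gripper_force: 60.3
```

Emit:
play_rows --pt "0 0 0 0" --pt "0 0 0 0" --pt "0 0 0 0"

```text
t: 41.68
eef_pos: [0.4648, -0.2709, 0.2236]
ee_rot: [[0.983, 0.183, -0.001], [0.183, -0.983, 0.001], [-0.001, -0.001, -1.0]]
ft_force: [0.2, 0.7, -1.3]
finger_gap: 0.0311
gripper_force: 60.4
```

```bash
python3 - <<'E'
from cam import *
print(robot.get_obs()['eef_pos'])
for n in('scene','side'):
    p,d,c=grab(n,'l');P=cloud(d,c);m=(P[...,2]>.115)&(P[...,2]<.128)&(abs(P[...,0]-.475)<.08)&(abs(P[...,1]+.34)<.08)
    k,l,s,ce=cv2.connectedComponentsWithStats(m.astype(np.uint8))
    for i in range(1,k):
        if s[i,4]>10: print(n,s[i,4],P[l==i].mean(0).round(3))
E
```

```text
[ 0.46482533 -0.27092416  0.22356552]
scene 56 [ 0.449 -0.327  0.121]
scene 69 [ 0.459 -0.377  0.121]
scene 71 [ 0.502 -0.318  0.121]
scene 77 [ 0.515 -0.366  0.121]
side 34 [ 0.457 -0.373  0.12 ]
side 33 [ 0.447 -0.324  0.12 ]
```

Four items stand in the crate at the right height (caps at 121 mm); lowering the carton.

Emit:
play_rows --pt "0 0 2.5 0" --pt "0 0 2.5 0" --pt "0 0 2.5 0" --pt "0 0 2 0" --pt "0 0 0 0"

```text
t: 42.2
eef_pos: [0.4623, -0.2678, 0.1239]
ee_rot: [[0.983, 0.184, -0.007], [0.184, -0.983, 0.005], [-0.006, -0.007, -1.0]]
ft_force: [-1.2, 1.6, -1.6]
finger_gap: 0.0311
gripper_force: 60.4
```

Emit:
play_rows --pt "0 0 0.4 0" --pt "0 0 0 0" --pt "0 0 0 0"

```text
t: 42.45
eef_pos: [0.4661, -0.2714, 0.1268]
ee_rot: [[0.983, 0.183, 0.002], [0.183, -0.983, -0.002], [0.002, 0.002, -1.0]]
ft_force: [-0.2, 0.5, -0.6]
finger_gap: 0.031
gripper_force: 60.4
```

Emit:
play_rows --pt "-0.1 0 1 0" --pt "0 0 0.9 0" --pt "0 0 0.4 0" --pt "0 0 0.1 0" --pt "0 0 0 0"

```text
t: 42.87
eef_pos: [0.464, -0.2713, 0.1008]
ee_rot: [[0.983, 0.182, -0.0], [0.182, -0.983, 0.0], [-0.0, -0.0, -1.0]]
ft_force: [-1.1, 0.2, -0.4]
finger_gap: 0.0312
gripper_force: 60.6
```

Emit:
play_rows --pt "0 0 0.2 0" --pt "0 0 0 0" --pt "0 0 0 0"

```text
t: 43.12
eef_pos: [0.4642, -0.2714, 0.1008]
ee_rot: [[0.983, 0.182, -0.001], [0.182, -0.983, 0.0], [-0.0, -0.001, -1.0]]
ft_force: [-4.8, 3.0, 9.6]
finger_gap: 0.0311
gripper_force: 62.0
```

Emit:
play_rows --pt "0 0 0 0" --pt "0 0 0 0" --pt "0 0 0 0" --pt "0 0 -1 0" --pt "0 0 -3 0" --jaw 3.9

```text
t: 43.53
eef_pos: [0.4611, -0.2692, 0.1345]
ee_rot: [[0.983, 0.182, -0.008], [0.182, -0.983, 0.006], [-0.007, -0.008, -1.0]]
ft_force: [-0.1, 0.0, -1.3]
finger_gap: 0.039
gripper_force: 0.0
```

Emit:
play_rows --pt "0 0 -4 0" --pt "0 0 -4 0" --pt "0 0 -4 0" --pt "0 0 -4 0" --pt "-1 1.5 -3 0"

```text
t: 43.95
eef_pos: [0.458, -0.2866, 0.334]
ee_rot: [[0.983, 0.185, 0.005], [0.185, -0.983, -0.002], [0.004, 0.003, -1.0]]
ft_force: [0.7, 0.1, -0.0]
finger_gap: 0.0386
gripper_force: 0.0
```

Emit:
play_rows --pt "-2 1.5 0 0" --pt "-2 1.5 0 0" --pt "0 0 0 0" --pt "0 0 0 0" --pt "0 0 0 0"

```text
t: 44.37
eef_pos: [0.4231, -0.3243, 0.329]
ee_rot: [[0.983, 0.182, 0.0], [0.182, -0.983, 0.001], [0.0, -0.0, -1.0]]
ft_force: [-0.3, -0.4, -0.6]
finger_gap: 0.0391
gripper_force: 0.0
```

```bash
python3 - <<'E'
from meas import *
print(robot.get_obs()['eef_pos'],robot.get_obs()['t'])
tops('m',lo=.11,hi=.135,y=(-.45,-.2))
E
```

```text
[ 0.42312129 -0.32433991  0.3289594 ] 44.3667
[321, 84, 33, 33, 859] z 0.1214 mean [ 0.5117 -0.3687  0.1212] rect [ 511.7 -369. ] [28.8 29.1] 12.7
[267, 86, 31, 33, 819] z 0.1215 mean [ 0.5005 -0.3184  0.1215] rect [ 500.5 -318.4] [28.7 28.1] 10.6
[210, 109, 35, 49, 1609] z 0.1214 mean [ 0.4637 -0.2723  0.1213] rect [ 462.8 -271.7] [45.  32.2] 10.4
[267, 143, 30, 32, 739] z 0.1213 mean [ 0.4485 -0.328   0.1211] rect [ 448.  -327.9] [29.4 28.4] 10.0
[319, 144, 32, 31, 731] z 0.1214 mean [ 0.4579 -0.3786  0.121 ] rect [ 457.7 -379.2] [28.7 28.4] 58.2
```

View pics/wrist_m.png

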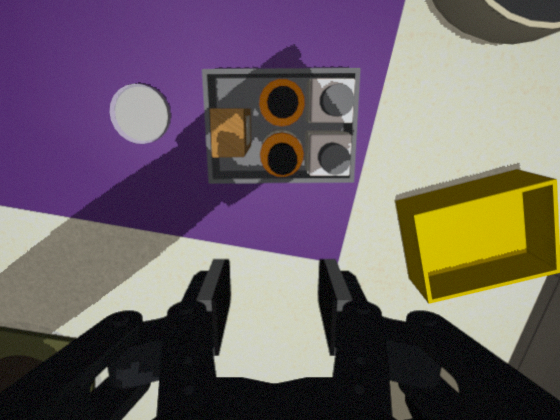

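The wrist picture shows the two white bottles (333,98), (333,155), the browns (282,102), (282,155) and the carton (230,132) upright in the grey crate, all tops at 121 mm. The dish (140,113) was not touched.

```bash
python3 -c "
from rig import robot
print(robot.hand_in())"
```

```text
the job is handed in; nothing more can be done
None
```

Job handed in: both white bottles present were stood upright together on the bench first, and they, the two brown bottles and the carton now stand upright in the grey crate; the hand-in returned no verdict.

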